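# Load the marking unit, latch its tray and set its thumbwheel

## Robot

A 7-joint arm with a two-finger parallel gripper is mounted at the origin on the work surface; the furniture and walls round the work are solid. World frame = base frame: x ahead of the robot, y to its left, z up, the work surface at z = 0. Lengths are in m, angles in rad, forces in N, time in s.
With the tool pointing down it reaches from about 0.425 to 0.875 m from the base axis. Payload 4.7 kg.
Tool frame: the origin (TCP) lies midway between the tips of the shut fingers; the grasp point (between the pads) lies 19 mm behind it; z points along the fingers, y is the line along which they close (so a half turn about z gives the same grasp; the last joint's range is limited). The gripper opens to 85 mm and grips with 20 to 120 N. Pads are 22 mm wide; open, the fingers measure 114 mm over their backs; the gripper's body (76 mm by 85 mm) begins 54 mm behind the grasp point. The pads swing forward as they close: fully open they stand 13 mm farther back than shut.
Start: joints at [-1.279, 0.321, -0.07, 1.45, 0.023, 1.371, -0.057], TCP at [0.178, 0.625, 0.231] pointing down, gripper open.
Joint ranges: [-2.86, 2.86], [-0.3, 2.09], [-1.38, 1.24], [0.06, 2.45], [-1.56, 4.7], [0.09, 2.05], [-2.69, 2.69]. Speed limits (rad/s): [2.57, 2.57, 3.14, 3.14, 3.14, 3.14, 3.14].

## Interface

Orientations are given as a 3x3 rotation matrix whose columns are the frame's x, y, z axes.
In Python, from rig import ctrl gives the robot as it stands.
- The arm moves only by the shell command python3 -m inch 'ROWS' [OPENING]. ROWS is a JSON object of lists of equal length, an entry for each row: "linear": the shift along the tool's x, y, z in mm, a list of three; "turn": the turn about the tool's z in rad. A call has 1 to 10 rows; each row is the pose to reach, as a shift and turn from the pose commanded when the call began, along the tool's axes at that moment; what a row does not reach only later rows make up. A row lasts 1/12 s, in which the tool goes at most 41.7 mm and 7.16 degrees, less where a joint would pass 70% of its speed; a pose out of reach is approached as far as the arm can. A call with a gripper value outside its range is refused whole. OPENING is the finger opening in mm, from 0 to 85.4, set as the call begins (- or left out, the last holds). The fingers move at their own pace and stop on an object; the grip force is fixed at half the most. Time passes only in rows, so rows that repeat a pose let the fingers close. It gives the time, the measured TCP pose, the force, the opening and the grip force at its end, in the units of the state.
- ctrl.state(): the state, without advancing time (a new reading comes with each control period).
- ctrl.capture(name): name is "side" or "top" or "wrist"; returns a dict with "color" (400x640x3 uint8, red, green, blue), "depth" (400x640 float32, m along the optical axis (not along the pixel's ray), 0 where there is no reading), "vfov" (degrees; the focal length in pixels is half the picture's height over the tangent of half this angle, whatever the lens; pixels are square), "cx", "cy" (the principal point, pixels), "R" (3x3) and "t" (3): a world point X has camera coordinates R X + t. Camera axes: x right, y down, z forward; pixel columns grow to the right and rows downward; lengths in m; the calibration is good to about 2 mm. A picture is of the moment at which its call begins.
- ctrl.sign_off(): hands the job in; it is judged then, once.
Trained networks look in a picture, given as the dict that the camera call returned (one of the last four; its "shot" number tells which), for a name from the list of things; names that differ only in an ending like _2 or _b are one class to them, and where a whole thing is asked for, a point or a joint stands for the part that bears it (a point fixed in the world has none). Each returns a list of dicts, best first, with "score" (0 to 1); they miss things now and then, are a little off and sometimes report something else, mostly with a low value. They report only what shows in the picture. A call takes as long as a camera call.
- ctrl.trace(picture, label): "pixels" (400x640 bool, what is visible of it) and "extent" ([left, top, right, bottom] in pixels, round what is visible of it).
The state is a dict: "time": time; "joint_positions": joint angles; "joint_vel": joint speeds; "joint_efforts": joint torques, N m; "eef_pos": TCP position; "tool_rot": TCP orientation; "ft_force": force on the tool from outside, world axes, zero at the start; "torque": the same for the moment, N m; "finger_gap": opening from 0.0 (shut) to 1.0 (fully open); "grasp_force": force on a finger pad.
Only numpy, scipy, OpenCV 4.12 (cv2) and the standard library are available. Lean on these libraries where they do the work, as an engineer would, in place of code of your own. Each camera call takes 0.05 s, during which the arm holds its last target. There are 200 camera calls.

## Task

Get the marking unit ready for the next batch: take the two finished long tubes off the tray and put them in the blue bin to the left of the unit, and lay every short sleeve that is on the bench flat in a tray pocket of its own. Press the tray in until its push-push latch holds it when you let go, and only then roll the edge thumbwheel until the pointer stands at the long thick tick (1.8 rad). Leave the tray latched and loaded, and do not disturb the glue bottle, hex key or tape roll.

Things in the scene. Friction and masses are not known exactly. Their poses are not given: they have to be found in the camera images.
- unit_mark (a point): Fixed white box of the bench marking unit. Point on the bench under it; the unit's axes: x to its back (its front, -x, faces the robot), y to its left, z up. The box spans x -63 to +76 mm, y -117 to +118 mm, flat top 66 mm above the bench; tray bay y -110 to +40 mm, solid control section y +42 to +118 mm.
- tray_floor (a point): Centre of the unit's sliding tray, level with its pocket floors (15 mm above the bench); axes as the unit's. Six pockets 22 mm wide (y), 48 mm long (x), 7 mm deep, centred at x = -25.5, +25.5 and y = -46, 0, +46 mm from here; rib tops 22 mm above the bench. With the tray out, the far pockets' centres are 31 mm before the unit's front.
- tray_front (a point): Middle of the outer face of the tray's upright front panel (150 mm wide, 10 mm thick, from 6 to 48 mm above the bench, black press pad in the middle), 30 mm above the bench; axes as the unit's, so the panel is pushed along +x. It always stays in front of the unit's front.
- tray (a joint): Travel of the tray, m: 0.12 out (its spring, 3 to 6 N, holds it there at first), 0 at the inner stop. Push-push latch: pressed in beyond 0.004 and let go, it springs back and rests latched at about 0.013; pressed beyond 0.004 again and let go, it slides out to 0.12. A press that does not get below 0.008 changes nothing.
- wheel_top (a point): Top of the thumbwheel: ridged grey wheel, radius 22 mm, 9 mm wide, level axle along the unit's y, its rim 7 mm out of a slot (48 x 12 mm, along x) in the control section's top; axes as the unit's. The axle is sprung: it gives up to 4 mm downward (2 N to start, 8 N at 4 mm). A fingertip pressed 1 to 3 mm down and drawn along x rolls it by friction.
- wheel (a joint): Turn of the thumbwheel, rad, 0 to 2.4; grows as its top is rolled along the unit's +x (0.045 rad per mm); stays where left. A small black pointer to its left moves with it toward +x, 20 mm per rad, over a scale plate with short ticks every 0.4 rad from 0 to 2.4 and one long thick tick at 1.8 rad, the working mark.
- bin: Blue open stacking bin at the left of the unit, near the robot (not the one at the back), fixed, 237 mm (x) by 197 mm (y), 120 mm high, floor 10 mm thick, walls up to 25 mm thick; origin at the centre of its underside.
- tube_0_mid (a point): Centre of a finished part from the last batch: a plain metal tube, 72 mm long (its x), 15 mm across, at first lying across the pockets on top of the tray's ribs. There are two.
- tube_1_mid (a point): Centre of a finished part from the last batch: a plain metal tube, 72 mm long (its x), 15 mm across, at first lying across the pockets on top of the tray's ribs. There are two.
- sleeve_0_mid (a point): Centre of a flanged alloy sleeve, 40 mm long (its y), 14 mm across, lying on the bench to the right of the unit. Four to six such sleeves are present.
- sleeve_1_mid (a point): Centre of a flanged alloy sleeve, 40 mm long (its y), 14 mm across, lying on the bench to the right of the unit. Four to six such sleeves are present.
- sleeve_2_mid (a point): Centre of a flanged alloy sleeve, 40 mm long (its y), 14 mm across, lying on the bench to the right of the unit. Four to six such sleeves are present.
- sleeve_3_mid (a point): Centre of a flanged alloy sleeve, 40 mm long (its y), 14 mm across, lying on the bench to the right of the unit. Four to six such sleeves are present.
- sleeve_4_mid (a point): Centre of a flanged alloy sleeve, 40 mm long (its y), 14 mm across, lying on the bench to the right of the unit. Four to six such sleeves are present.
- sleeve_5_mid (a point): Centre of a flanged alloy sleeve, 40 mm long (its y), 14 mm across, lying on the bench to the right of the unit. Four to six such sleeves are present.
- glue_bottle: White glue bottle, 29 mm across, 80 mm high, standing; bystander. Origin at its foot.
- hex_key: Dark hex key, 30 x 82 x 6 mm (long along its y), lying among the sleeves; bystander. Origin under its centre.
- tape_roll: Roll of tape lying flat, 100 mm across, 25 mm high; bystander. Origin under its centre.

How it is judged:
On the way, in this order (a step that is already met when the one before it is completed fails the run):
1. both finished tubes are in the bin and every sleeve lies in a tray pocket (x of tube_0_mid in the frame of bin between -0.105 and 0.105 m and y of tube_0_mid in the frame of bin between -0.085 and 0.085 m and z of each of tube_0_mid, tube_1_mid in the frame of bin below 0.09 m and x of tube_1_mid in the frame of bin between -0.105 and 0.105 m and y of tube_1_mid in the frame of bin between -0.085 and 0.085 m and x of sleeve_0_mid in the frame of tray_floor between -0.055 and 0.055 m and y of sleeve_0_mid in the frame of tray_floor between -0.075 and 0.075 m and z of sleeve_0_mid in the frame of tray_floor between 0.002 and 0.0098 m and x of sleeve_1_mid in the frame of tray_floor between -0.055 and 0.055 m and y of sleeve_1_mid in the frame of tray_floor between -0.075 and 0.075 m and z of sleeve_1_mid in the frame of tray_floor between 0.002 and 0.0098 m and x of sleeve_2_mid in the frame of tray_floor between -0.055 and 0.055 m and y of sleeve_2_mid in the frame of tray_floor between -0.075 and 0.075 m and z of sleeve_2_mid in the frame of tray_floor between 0.002 and 0.0098 m and x of sleeve_3_mid in the frame of tray_floor between -0.055 and 0.055 m and y of sleeve_3_mid in the frame of tray_floor between -0.075 and 0.075 m and z of sleeve_3_mid in the frame of tray_floor between 0.002 and 0.0098 m and x of sleeve_4_mid in the frame of tray_floor between -0.055 and 0.055 m and y of sleeve_4_mid in the frame of tray_floor between -0.075 and 0.075 m and z of sleeve_4_mid in the frame of tray_floor between 0.002 and 0.0098 m and x of sleeve_5_mid in the frame of tray_floor between -0.055 and 0.055 m and y of sleeve_5_mid in the frame of tray_floor between -0.075 and 0.075 m and z of sleeve_5_mid in the frame of tray_floor between 0.002 and 0.0098 m), for 0.2 s.
2. the tray rests latched with nothing touching it (value of joint tray between 0.008 and 0.0155 m and velocity of joint tray between -0.01 and 0.01 m/s and contact force between the fingers and tray below 0.2 N), for 0.4 s.
3. the thumbwheel stands at the working mark (value of joint wheel between 1.65 and 1.95 rad), for 0.2 s.
At the end, for the whole second after the job is handed in: Both finished tubes lie in the blue bin; every sleeve that is present lies in a tray pocket (down on the pocket floor, not on the ribs or on another sleeve); the tray rests latched (0.008 to 0.0155 m); the thumbwheel stands at 1.8 +- 0.15 rad; everything is at rest (all of step 1 and all of step 3 and value of joint tray between 0.008 and 0.0155 m and velocity of joint wheel between -0.05 and 0.05 rad/s); the robot touches nothing.
It fails at once if the glue bottle is moved more than 4 cm (distance of glue_bottle from where it was at the start of the episode above 0.04 m).
It fails at once if the hex key is moved more than 4 cm (distance of hex_key from where it was at the start of the episode above 0.04 m).
It fails at once if the tape roll is moved more than 4 cm (distance of tape_roll from where it was at the start of the episode above 0.04 m).
Of sleeve_0, sleeve_1, sleeve_2, sleeve_3, sleeve_4, sleeve_5 only 4 to 6 are there at a start; the rules pass over those that are not, and their reading is None.
At some moment in a run one of sleeve_0, sleeve_1, sleeve_2, sleeve_3, sleeve_4, sleeve_5 may be knocked a few centimetres aside while the robot is not near it.
Once in a run the grip may slacken for a moment while it holds something.
It also fails if it takes over 210 s, if anything falls off the work surface, if the arm or the gripper's body presses on something with over 40 N, if the wrist force passes 120 N, or if a joint passes its speed limit or range.

## Working session

There is one attempt and no reset: what is moved stays moved. The work goes in short steps, Python scripts to look and compute and a shell command to move; the robot and the scene stay as the last step left them, time stands still between calls to the robot, and variables do not carry over. Pictures are saved under pics/ and viewed, at most 14 in all, crops included, and the job is handed in when it is done.

```bash
ls; mkdir -p pics
cat > h.py <<'E'
import numpy as np, cv2
from rig import ctrl
def cloud(p):
    f=200/np.tan(np.radians(p["vfov"])/2); d=p["depth"]
    v,u=np.mgrid[0:400,0:640]
    c=np.stack([(u-p["cx"])/f*d,(v-p["cy"])/f*d,d],-1)
    return (c-p["t"])@p["R"]
def save(p,n): cv2.imwrite(f"pics/{n}.png",p["color"][:,:,::-1])
def find(p,label,mins=0.3):
    W=cloud(p)
    for r in ctrl.trace(p,label):
        if r["score"]<mins: continue
        m=r["pixels"]&(p["depth"]>0)
        if m.sum()<8: continue
        q=W[m]; med=np.median(q,0)
        (c,s,a)=cv2.minAreaRect((q[:,:2]*1000).astype(np.float32))
        print(label,round(r["score"],2),[int(x) for x in r["extent"]],"med",med.round(4),"rect",np.round(c,1),np.round(s,1),round(a,1),"z",np.percentile(q[:,2],[5,95]).round(4))
def st():
    s=ctrl.state(); print(s["time"],s["eef_pos"],np.round(s["tool_rot"],3).tolist(),s["ft_force"],s["finger_gap"],s["grasp_force"])
E
python3 - <<'E'
from h import *
st()
for n in("top","side"):
    p=ctrl.capture(n); save(p,n+"0"); print(n,p["t"],p["R"].tolist())
    for l in ["unit_mark","tray","tray_front","wheel","wheel_top","bin","tube_0_mid","sleeve_0_mid","glue_bottle","hex_key","tape_roll"]:
        try: find(p,l)
        except Exception as e: print(l,e)
E
```

```text
pics
0.0 [0.17814332 0.62453749 0.23018833] [[-0.962, 0.274, -0.0], [0.274, 0.962, -0.002], [-0.0, -0.002, -1.0]] [-0.15240339 -0.75903239 -0.87370542] 0.9994654849809361 0.0
top [-0.06012264  0.60178535  1.29435647] [[0.004912881259685039, -0.9999731405086653, 0.005438920753701978], [-0.9931096465318238, -0.005515852452489549, -0.11705898230019995], [0.11708583843985743, -0.004826347786803119, -0.9931100708400236]]
unit_mark 0.69 [252, 156, 324, 241] med [0.6259 0.0384 0.0637] rect [609.2  55.5] [282.8 233. ] 0.2 z [0.0125 0.0696]
unit_mark 0.49 [309, 209, 316, 229] med [ 0.5348 -0.0202  0.0353] rect [535.1 -20.1] [66.6 12.9] 15.4 z [0.0305 0.0401]
tray 0.65 [276, 201, 320, 238] med [0.5293 0.0192 0.0199] rect [531.5  18.9] [127.  141.9] 0.3 z [0.0115 0.047 ]
tray_front 0.74 [278, 200, 320, 240] med [0.5322 0.0221 0.0198] rect [533.6  21.5] [131.1 140.7] 0.3 z [0.0114 0.0461]
wheel_top 0.86 [247, 155, 325, 239] med [0.6275 0.0384 0.0638] rect [600.8  55.4] [266. 233.] 0.3 z [0.0128 0.0696]
bin 0.58 [155, 198, 231, 277] med [0.4667 0.3475 0.0414] rect [470.8 349.7] [247.6 261.3] 87.5
[... 1473 characters left out ...]
[261, 141, 366, 217] med [0.627  0.0145 0.0631] rect [603.1  54. ] [267.  237.6] 0.0 z [0.0073 0.07  ]
bin 0.7 [206, 103, 282, 169] med [0.4741 0.3362 0.0724] rect [488.5 361.9] [283.7 263.4] 86.0 z [0.0136 0.1216]
tube_0_mid 0.45 [283, 179, 300, 189] med [0.546  0.0536 0.0354] rect [543.6  54.8] [63.4 14.9] 18.0 z [0.0287 0.0398]
sleeve_0_mid 0.59 [337, 317, 342, 336] med [ 0.4765 -0.4358  0.0132] rect [ 476.5 -434.7] [38.  10.8] 46.3 z [0.0069 0.0159]
glue_bottle 0.71 [385, 219, 395, 239] med [ 0.7292 -0.2386  0.0424] rect [ 746.5 -214.6] [74.  27.7] 54.6 z [0.007  0.0757]
tape_roll 0.63 [300, 128, 325, 144] med [0.7156 0.2886 0.0237] rect [723.6 283.3] [133.4  97.1] 39.5 z [0.0027 0.0285]
```

Run:
```python
import cv2
a=cv2.imread("pics/top0.png")[130:280,150:470]; b=cv2.imread("pics/side0.png")[90:350,200:460]
cv2.imwrite("pics/c0.png",cv2.resize(a,None,fx=2.5,fy=2.5,interpolation=2)); cv2.imwrite("pics/c1.png",cv2.resize(b,None,fx=2.3,fy=2.3,interpolation=2))
```

```text
(no output)
```

View pics/c0.png

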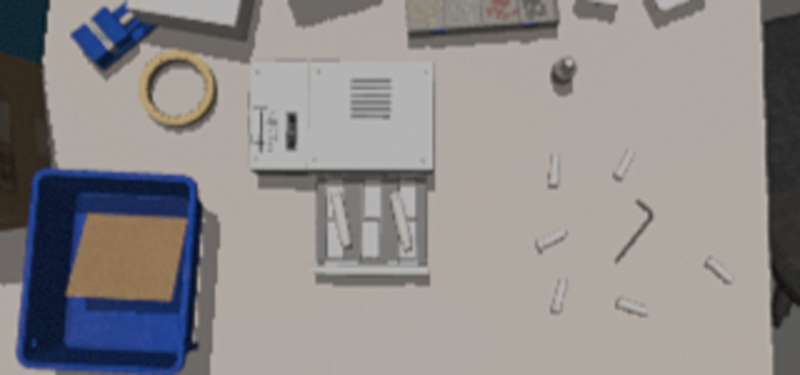

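View pics/c1.png

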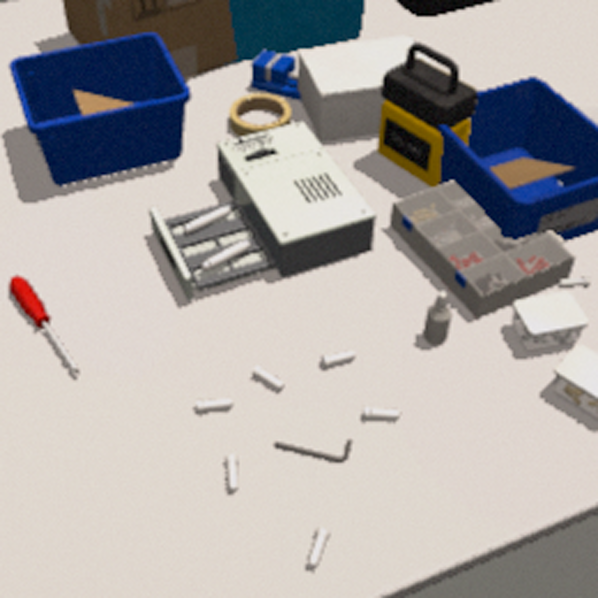

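```bash
cat >> h.py <<'E'
def rel(x,y,z,phi=None):
    "shift/turn to world x,y,z with tool-y at world angle phi (deg, mod 180)"
    s=ctrl.state(); R=np.array(s["tool_rot"]); p=np.array(s["eef_pos"])
    d=R.T@(np.array([x,y,z])-p)*1000
    c=np.degrees(np.arctan2(R[1,1],R[0,1])); t=0
    if phi is not None:
        t=(c-phi+90)%180-90
    print("t",round(s["time"],2),"from",p.round(4),"phi",round(c,1),"-> lin",d.round(1),"|",round(np.linalg.norm(d)),"turn",round(np.radians(t),3),"j7",round(s["joint_positions"][6],2))
def blobs(p,xr,yr,zmin,zmax,amin=8):
    W=cloud(p); m=(p["depth"]>0)&(W[...,0]>xr[0])&(W[...,0]<xr[1])&(W[...,1]>yr[0])&(W[...,1]<yr[1])&(W[...,2]>zmin)&(W[...,2]<zmax)
    n,L,S,_=cv2.connectedComponentsWithStats(m.astype(np.uint8))
    for i in range(1,n):
        if S[i,4]<amin: continue
        q=W[L==i]; c,s,a=cv2.minAreaRect((q[:,:2]*1000).astype(np.float32))
        if s[0]<s[1]: a+=90; s=s[::-1]
        print("blob",S[i,4],"c",np.round(c,1),"size",np.round(s,1),"axis",round((a+90)%180-90,1),"zmax",np.percentile(q[:,2],95).round(4),"px",S[i,:2]+S[i,2:4]//2)
E
python3 - <<'E'
from h import *
p=ctrl.capture("top")
blobs(p,(.35,.75),(-.55,-.12),.006,.09)
print()
blobs(p,(.46,.60),(-.06,.1),.03,.045,4)
rel(.53,.02,.30,90)
E
```

```text
blob 89 c [ 730.5 -230.1] size [28.1 27.5] axis -59.6 zmax 0.0786 px [375 158]
blob 42 c [ 612.2 -311. ] size [39.4 11.5] axis -27.6 zmax 0.0176 px [400 196]
blob 38 c [ 603.3 -218.1] size [39.1 10.5] axis -6.5 zmax 0.0163 px [371 198]
blob 41 c [ 512.6 -214.2] size [39.9 13. ] axis -63.4 zmax 0.0167 px [370 226]
blob 43 c [ 475.3 -431. ] size [38.7 11.7] axis 46.3 zmax 0.0159 px [437 238]
blob 43 c [ 440.8 -224.6] size [38.8 12.4] axis -16.5 zmax 0.0162 px [373 248]
blob 46 c [ 426.7 -317.5] size [39.4 13.4] axis 71.3 zmax 0.015 px [402 252]

blob 90 c [537.8  57. ] size [71.6 14.1] axis 13.2 zmax 0.0401 px [286 217]
blob 99 c [535.  -19.8] size [71.1 14.7] axis 14.5 zmax 0.0385 px [310 218]
blob 4 c [472.8  37.3] size [8.9 4.4] axis -45.7 zmax 0.0439 px [292 238]
blob 5 c [469.6  49.8] size [9.4 3.2] axis -89.7 zmax 0.0447 px [288 239]
t 1.25 from [0.1783 0.6251 0.2313] phi 74.1 -> lin [-504.2 -485.5  -68.7] | 703 turn -0.278 j7 -0.06
```

```bash
python3 -m inch '{"linear":[[-40,-40,-6],[-70,-68,-12],[-98,-95,-18],[-126,-121,-24],[-154,-148,-30],[-182,-175,-36],[-210,-202,-40],[-238,-229,-40],[-266,-256,-40],[-294,-283,-40]],"turn":[-0.05,-0.1,-0.15,-0.2,-0.25,-0.3,-0.35,-0.4,-0.46,-0.51]}' 60; python3 -c "
from h import *
rel(.536,.03,.22,103.5)"
```

```text
time: 2.08
eef_pos: [0.3842, 0.2703, 0.2718]
tool_rot: [[-0.973, -0.233, 0.001], [-0.233, 0.973, 0.001], [-0.001, 0.001, -1.0]]
ft_force: [0.5, 0.3, 1.2]
finger_gap: 0.704
grasp_force: 0.0
t 2.08 from [0.3842 0.2703 0.2718] phi 103.5 -> lin [ -91.7 -269.1   51.7] | 289 turn -0.001 j7 1.12
```

```bash
python3 -m inch '{"linear":[[-12,-35,7],[-24,-70,14],[-36,-105,21],[-48,-140,28],[-60,-175,35],[-72,-210,42],[-84,-245,48],[-92,-269,52],[-92,-269,52]],"turn":[0,0,0,0,0,0,0,0,0]}'; python3 -c "
from h import *
p=ctrl.capture('wrist');save(p,'w1')
W=cloud(p); print(np.nanpercentile(W[...,2],[1,50,99]))
blobs(p,(.46,.60),(-.06,.1),.03,.042,30)
for l in ['tube_0_mid','tray','wheel']: find(p,l)
rel(.5378,.057,.10,103.5)"
```

```text
time: 2.83
eef_pos: [0.5364, 0.0248, 0.2188]
tool_rot: [[-0.975, -0.221, 0.001], [-0.221, 0.975, -0.004], [0.0, -0.004, -1.0]]
ft_force: [-0.6, -0.6, 1.3]
finger_gap: 0.702
grasp_force: 0.0
[-0.00179286  0.00096404  0.30512439]
blob 1078 c [535.4 -19.5] size [72.  14.8] axis 14.2 zmax 0.0378 px [273 163]
blob 1020 c [537.9  57.2] size [71.9 14.8] axis 12.5 zmax 0.0377 px [349 182]
blob 32 c [597.1  97.2] size [6.  2.2] axis -41.5 zmax 0.0416 px [373 246]
tube_0_mid 0.78 [343, 142, 357, 219] med [0.5355 0.0562 0.0355] rect [541.6  58.8] [80.  16.5] 12.4 z [0.0308 0.0377]
tray 0.88 [235, 85, 406, 236] med [0.5212 0.0177 0.0217] rect [533.4  15.2] [135.1 160.4] 1.0 z [0.0143 0.0482]
wheel 0.57 [380, 297, 389, 318] med [0.6438 0.1156 0.072 ] rect [596.   91.7] [136.1  12.1] 25.9 z [0.0682 0.1914]
t 3.03 from [0.5346 0.033  0.2194] phi 103.4 -> lin [ -8.7  22.5 119.4] | 122 turn -0.002 j7 1.73
```

View pics/w1.png

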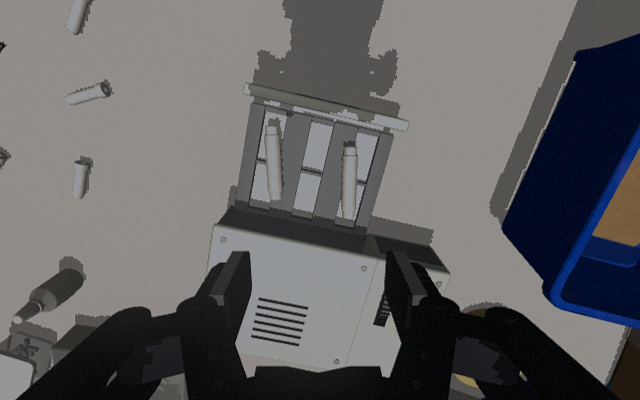

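```bash
python3 -m inch '{"linear":[[-9,22,40],[-9,22,80],[-9,22,120],[-9,22,150],[-9,22,175],[-9,22,192],[-9,22,192],[-9,22,192],[-9,22,192]],"turn":[0,0,0,0,0,0,0,0,0]}' 45;  python3 -m inch '{"linear":[[0,0,0],[0,0,0],[0,0,0],[0,0,0],[0,0,0],[0,0,0]],"turn":[0,0,0,0,0,0]}' 5; python3 -c "
from h import *
rel(.4667,.35,.20,90)"
```

```text
time: 3.78
eef_pos: [0.5395, 0.0564, 0.0288]
tool_rot: [[-0.973, -0.232, 0.002], [-0.232, 0.973, 0.001], [-0.002, 0.0, -1.0]]
ft_force: [-0.2, 0.3, -0.2]
finger_gap: 0.526
grasp_force: 0.0
time: 4.28
eef_pos: [0.5396, 0.0556, 0.0289]
tool_rot: [[-0.973, -0.23, 0.002], [-0.23, 0.973, 0.001], [-0.002, 0.001, -1.0]]
ft_force: [-1.6, 0.5, 6.3]
finger_gap: 0.149
grasp_force: 60.2
t 4.28 from [0.5396 0.0556 0.0289] phi 103.3 -> lin [   2.8  303.4 -170.8] | 348 turn 0.232 j7 1.8
```

```bash
python3 -m inch '{"linear":[[0,0,-40],[0,5,-80],[0,30,-115],[0,65,-145],[0,100,-165],[1,138,-171],[1,176,-171],[2,214,-171],[3,252,-171],[3,290,-171]],"turn":[0,0,0,0,0,0,0,0,0,0]}';python3 -m inch '{"linear":[[0,15,0],[0,20,30],[0,20,60],[0,20,90],[0,20,105],[0,20,105],[0,20,105]],"turn":[0,0,0,0,0,0,0]}'
```

```text
time: 5.12
eef_pos: [0.4681, 0.3384, 0.1991]
tool_rot: [[-0.973, -0.23, 0.001], [-0.23, 0.973, 0.001], [-0.001, 0.001, -1.0]]
ft_force: [0.4, 0.3, -0.6]
finger_gap: 0.153
grasp_force: 59.5
time: 5.7
eef_pos: [0.4642, 0.3556, 0.0931]
tool_rot: [[-0.973, -0.23, -0.001], [-0.23, 0.973, -0.001], [0.001, -0.001, -1.0]]
ft_force: [-0.1, 0.3, 0.1]
finger_gap: 0.148
grasp_force: 59.5
```

Release here, go up, back to the second tube (phi ≈ 104.3).

```bash
python3 -m inch '{"linear":[[0,0,0],[0,0,0],[0,0,0],[0,0,-40],[0,0,-80],[0,0,-105],[0,-40,-108],[0,-80,-108],[0,-120,-108],[0,-160,-108]],"turn":[0,0,0,0,0,0,0,0,0,0]}' 45; python3 -c "
from h import *
p=ctrl.capture('top')
blobs(p,(.36,.57),(.26,.43),.015,.05,15)
find(p,'tube_0_mid')
rel(.5353,-.0196,.20,104.2);rel(.5353,-.0196,.024,104.2)"
```

```text
time: 6.53
eef_pos: [0.5018, 0.199, 0.2029]
tool_rot: [[-0.973, -0.231, 0.002], [-0.231, 0.973, 0.002], [-0.003, 0.001, -1.0]]
ft_force: [0.8, -0.3, 0.1]
finger_gap: 0.528
grasp_force: 0.0
blob 67 c [384.3 409. ] size [50.2 19.9] axis 29.6 zmax 0.0481 px [174 264]
t 6.63 from [0.504  0.1919 0.2032] phi 102.6 -> lin [  15.7 -213.2    3.6] | 214 turn -0.028 j7 1.41
t 6.63 from [0.504  0.1919 0.2032] phi 102.6 -> lin [  16.2 -212.9  179.6] | 279 turn -0.028 j7 1.41
```

```bash
python3 -m inch '{"linear":[[3,-40,4],[6,-80,4],[9,-120,4],[12,-160,4],[16,-200,30],[16,-213,70],[16,-213,110],[16,-213,150],[16,-213,182],[16,-213,182]],"turn":[0,-0.03,-0.03,-0.03,-0.03,-0.03,-0.03,-0.03,-0.03,-0.03]}' 45;  python3 -c "
from h import *
p=ctrl.capture('top'); save(p,'top2')
find(p,'tube_0_mid')
blobs(p,(.36,.57),(.26,.43),.015,.05,15)
rel(.5353,-.0196,.024,104.2)"
```

```text
time: 7.47
eef_pos: [0.5376, -0.0106, 0.0198]
tool_rot: [[-0.966, -0.259, 0.005], [-0.259, 0.966, -0.0], [-0.004, -0.001, -1.0]]
ft_force: [-0.0, 0.6, 3.1]
finger_gap: 0.525
grasp_force: 1.1
blob 401 c [433.9 381.4] size [254.1 120.7] axis 33.8 zmax 0.0487 px [195 240]
blob 41 c [568.3 311.2] size [99.1  2.3] axis 88.3 zmax 0.0421 px [207 208]
blob 818 c [498.3 324.9] size [131.2  79.3] axis 88.7 zmax 0.0478 px [201 230]
t 7.57 from [ 0.5361 -0.0104  0.0202] phi 105.0 -> lin [ 3.1 -8.7 -3.8] | 10 turn 0.014 j7 1.98
```

```bash
python3 -m inch '{"linear":[[0,0,-6],[3,-9,-6],[3,-9,-5],[3,-9,-3],[3,-9,-2],[3,-9,-2]],"turn":[0,0,0,0,0,0]}'; python3 -m inch '{"linear":[[0,0,0],[0,0,0],[0,0,0],[0,0,0],[0,0,0],[0,0,0],[0,0,-40],[0,0,-80]],"turn":[0,0,0,0,0,0,0,0]}' 5; python3 -c "
from h import *
rel(.48,.34,.2,104)"
```

```text
time: 8.07
eef_pos: [0.5336, -0.0198, 0.021]
tool_rot: [[-0.966, -0.259, -0.001], [-0.259, 0.966, 0.0], [0.001, 0.0, -1.0]]
ft_force: [0.4, 0.5, -0.2]
finger_gap: 0.529
grasp_force: 0.0
time: 8.73
eef_pos: [0.5315, -0.0199, 0.1]
tool_rot: [[-0.966, -0.259, -0.006], [-0.259, 0.966, -0.002], [0.007, 0.0, -1.0]]
ft_force: [2.2, 0.6, -0.8]
finger_gap: 0.154
grasp_force: 58.8
t 8.73 from [ 0.5315 -0.0199  0.1   ] phi 105.0 -> lin [ -43.   360.9 -100.3] | 377 turn 0.018 j7 1.93
```

View pics/top2.png

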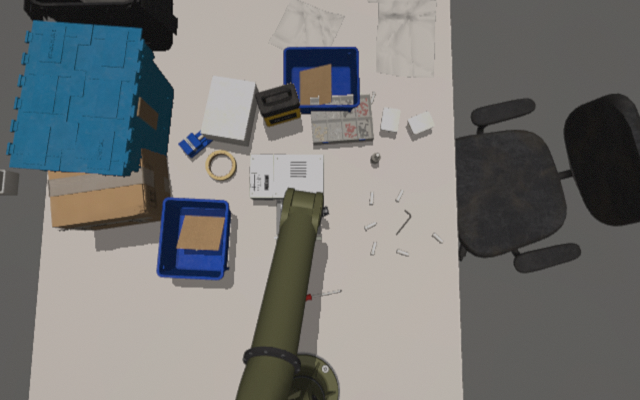

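```bash
python3 -m inch '{"linear":[[0,0,-35],[0,10,-70],[-4,48,-100],[-9,86,-110],[-14,124,-110],[-19,162,-110],[-24,200,-110],[-29,238,-110],[-34,276,-110],[-38,314,-110]],"turn":[0,0,0,0,0,0,0,0,0,0]}';python3 -m inch '{"linear":[[0,0,0],[0,0,0],[0,0,0]],"turn":[0,0,0]}'; python3 -c "
from h import *
p=ctrl.capture('wrist'); save(p,'w2'); find(p,'tube_0_mid')
rel(.465,.35,.095,104)"
```

```text
time: 9.57
eef_pos: [0.4886, 0.2951, 0.2112]
tool_rot: [[-0.966, -0.259, -0.0], [-0.259, 0.966, 0.0], [0.0, 0.0, -1.0]]
ft_force: [1.1, -0.5, 0.2]
finger_gap: 0.161
grasp_force: 58.7
time: 9.82
eef_pos: [0.4892, 0.2927, 0.2109]
tool_rot: [[-0.966, -0.26, -0.0], [-0.26, 0.966, -0.001], [0.001, -0.001, -1.0]]
ft_force: [-0.8, -0.5, -0.5]
finger_gap: 0.155
grasp_force: 58.8
tube_0_mid 0.51 [377, 129, 387, 138] med [0.4347 0.3419 0.0181] rect [436.2 339.5] [ 7.5 17.3] 15.3 z [0.01   0.0202]
t 9.92 from [0.4899 0.2915 0.2113] phi 104.9 -> lin [  9.   63.  116.2] | 133 turn 0.015 j7 1.29
```

View pics/w2.png

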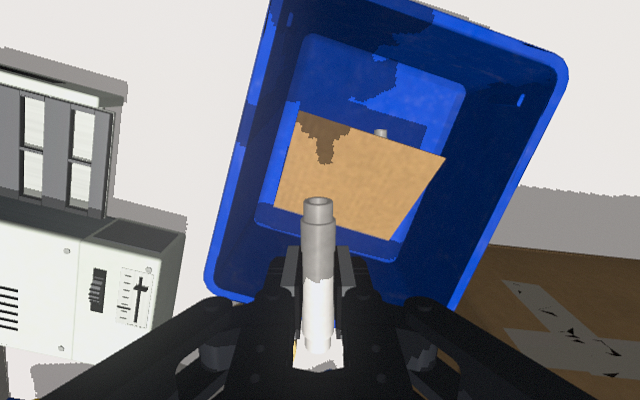

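```bash
python3 -m inch '{"linear":[[4,30,0],[9,55,0],[9,55,35],[9,55,70],[9,55,100],[9,55,108],[9,55,108]],"turn":[0,0,0,0,0,0,0]}'; python3 -m inch '{"linear":[[0,0,0],[0,0,0],[0,0,-40],[0,0,-80],[0,0,-105],[0,-40,-105],[0,-80,-105],[0,-115,-105],[0,-115,-105],[0,-115,-105]],"turn":[0,0,0,0,0,0,0,0,0,0]}' 45; python3 -c "
from h import *
p=ctrl.capture('top'); blobs(p,(.38,.75),(-.55,-.12),.006,.03); blobs(p,(.46,.60),(-.06,.1),.0285,.042,5)
p=ctrl.capture('wrist'); find(p,'tube_0_mid')
rel(.6033,-.2181,.2,83.5)"
```

```text
time: 10.5
eef_pos: [0.4654, 0.3414, 0.101]
tool_rot: [[-0.966, -0.257, -0.004], [-0.257, 0.966, -0.004], [0.005, -0.003, -1.0]]
ft_force: [-0.2, -0.0, 0.7]
finger_gap: 0.155
grasp_force: 58.8
time: 11.33
eef_pos: [0.4983, 0.2305, 0.2113]
tool_rot: [[-0.967, -0.253, 0.004], [-0.253, 0.967, 0.003], [-0.005, 0.002, -1.0]]
ft_force: [0.5, 1.3, -0.2]
finger_gap: 0.526
grasp_force: 0.0
blob 15 c [ 721.6 -225.7] size [28.3  6.9] axis 56.5 zmax 0.0291 px [374 162]
blob 43 c [ 611.7 -311.1] size [39.7 12.2] axis -31.5 zmax 0.017 px [399 196]
blob 45 c [ 602.2 -218.4] size [42.5 11.7] axis -6.9 zmax 0.0167 px [371 199]
blob 43 c [ 513.2 -213.8] size [39.9 11.6] axis -63.4 zmax 0.0155 px [370 226]
blob 8 c [ 504.4 -313.2] size [22.8  4.5] axis -46.9 zmax 0.0083 px [401 229]
blob 42 c [ 474.6 -432.1] size [38.6 12.1] axis 44.3 zmax 0.0151 px [438 238]
blob 45 c [ 440.7 -224.4] size [38.6 12.6] axis -18.3 zmax 0.0155 px [373 248]
blob 43 c [ 426.8 -317.5] size [39.1 13.3] axis 71.7 zmax 0.0163 px [402 252]
t 11.48 from [0.4962 0.2346 0.2096] phi 105.1 -> lin [  14.8 -465.     8.9] | 465 turn 0.377 j7 1.39
```

```bash
python3 -m inch '{"linear":[[3,-35,0],[6,-70,0],[9,-105,0],[12,-140,0],[14,-175,0],[15,-205,0],[15,-225,0],[15,-225,0],[15,-225,0],[15,-225,0]],"turn":[0.1,0.2,0.26,0.26,0.26,0.26,0.26,0.26,0.26,0.26]}' 30; python3 -c "
from h import *
p=ctrl.capture('wrist'); save(p,'w3'); W=cloud(p)
np.savez('w3.npz',W=W,d=p['depth'])
# height raster 1mm
xs=np.arange(.455,.625,.002); 
m=(p['depth']>0)
def prof(ax,lo,hi,o,olo,ohi,step=.004):
    for a in np.arange(lo,hi,step):
        s=m&(W[...,ax]>=a)&(W[...,ax]<a+step)&(W[...,o]>olo)&(W[...,o]<ohi)
        print(round(a*1000),int(1000*np.median(W[...,2][s])) if s.sum()>3 else '-',end=' ; ')
    print()
prof(0,.455,.63,1,.015,.025); prof(1,-.065,.11,0,.51,.525,.002)
st()"
```

```text
time: 12.32
eef_pos: [0.5401, 0.0141, 0.2084]
tool_rot: [[-1.0, -0.005, -0.0], [-0.005, 1.0, 0.001], [0.0, 0.001, -1.0]]
ft_force: [-0.0, 0.0, 0.1]
finger_gap: 0.353
grasp_force: 0.0
455 0 ; 459 0 ; 463 0 ; 467 47 ; 471 48 ; 475 47 ; 479 15 ; 483 21 ; 487 16 ; 491 15 ; 495 14 ; 499 15 ; 503 14 ; 507 15 ; 511 15 ; 515 15 ; 519 294 ; 523 15 ; 527 287 ; 531 15 ; 535 18 ; 539 18 ; 543 15 ; 547 15 ; 551 15 ; 555 15 ; 559 15 ; 563 15 ; 567 15 ; 571 15 ; 575 15 ; 579 15 ; 583 15 ; 587 19 ; 591 22 ; 595 65 ; 599 66 ; 603 65 ; 607 65 ; 611 65 ; 615 65 ; 619 65 ; 623 66 ; 627 66 ; 
-65 0 ; -63 0 ; -61 0 ; -59 0 ; -57 0 ; -55 - ; -53 21 ; -51 22 ; -49 21 ; -47 22 ; -45 22 ; -43 22 ; -41 22 ; -39 18 ; -37 15 ; -35 15 ; -33 14 ; -31 15 ; -29 15 ; -27 15 ; -25 14 ; -23 15 ; -21 15 ; -19 15 ; -17 21 ; -15 22 ; -13 22 ; -11 276 ; -9 283 ; -7 287 ; -5 287 ; -3 287 ; -1 287 ; 1 289 ; 3 293 ; 5 22 ; 7 20 ; 9 15 ; 11 15 ; 13 15 ; 15 15 ; 17 15 ; 19 15 ; 21 15 ; 23 294 ; 25 292 ; 27 288 ; 29 287 ; 31 288 ; 33 287 ; 35 287 ; 37 280 ; 39 23 ; 41 22 ; 43 22 ; 45 22 ; 47 22 ; 49 22 ; 51 22 ; 53 21 ; 55 15 ; 57 15 ; 59 15 ; 61 15 ; 63 15 ; 65 15 ; 67 15 ; 69 14 ; 71 15 ; 73 14 ; 75 20 ; 77 22 ; 79 22 ; 81 22 ; 83 22 ; 85 21 ; 87 21 ; 89 22 ; 91 - ; 93 0 ; 95 0 ; 97 0 ; 99 0 ; 101 0 ; 103 0 ; 105 0 ; 107 0 ; 109 0 ; 
12.3667 [0.53997061 0.01428933 0.20829893] [[-1.0, -0.006, -0.0], [-0.006, 1.0, 0.001], [0.0, 0.001, -1.0]] [0.33242584 0.55116155 0.46473308] 0.34949629223376055 0.0
```

View pics/w3.png

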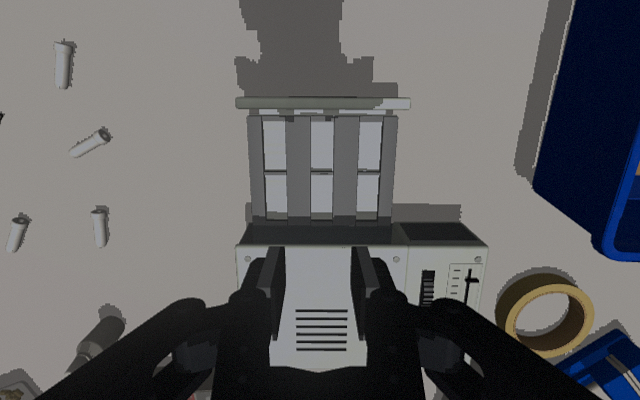

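```bash
python3 -m inch '{"linear":[[-9,-35,0],[-18,-70,0],[-27,-105,0],[-36,-140,0],[-45,-175,0],[-54,-205,0],[-62,-232,20],[-62,-232,60],[-62,-232,80],[-62,-232,80]],"turn":[0,0.06,0.12,0.12,0.12,0.12,0.12,0.12,0.12,0.12]}'; python3 -c "
from h import *
p=ctrl.capture('wrist')
blobs(p,(.38,.7),(-.45,-.12),.006,.03,60)
rel(.6025,-.2183,.1,83.3)"
```

```text
time: 13.2
eef_pos: [0.5999, -0.2168, 0.1224]
tool_rot: [[-0.993, 0.115, -0.01], [0.115, 0.993, 0.003], [0.01, 0.002, -1.0]]
ft_force: [-0.6, 0.7, -1.0]
finger_gap: 0.348
grasp_force: 0.0
blob 983 c [ 513.8 -214.2] size [39.8 14.1] axis -62.6 zmax 0.0146 px [308  79]
blob 378 c [ 484.2 -420. ] size [17.9 13. ] axis -8.9 zmax 0.0148 px [11 72]
blob 738 c [ 603.8 -219.3] size [40.1 13.9] axis -7.2 zmax 0.0143 px [314 202]
blob 714 c [ 612.4 -311.1] size [40.2 13.8] axis -28.6 zmax 0.0142 px [203 224]
t 13.25 from [ 0.6015 -0.2173  0.1255] phi 83.4 -> lin [-1.2 -1.  25.5] | 26 turn 0.002 j7 1.98
```

```bash
python3 -m inch '{"linear":[[-2,-2,40],[-2,-2,80],[-2,-2,110],[-2,-2,123],[-2,-2,123],[-2,-2,123]],"turn":[0,0,0,0,0,0]}'; python3 -m inch '{"linear":[[0,0,0],[0,0,0],[0,0,0],[0,0,0],[0,0,0],[0,0,-30],[0,0,-70],[0,0,-95],[0,0,-95],[0,0,-95]],"turn":[0,0,0,0,0,0,0,0,0,0]}' 5; python3 -c "
from h import *
rel(.5635,.0645,.1,90)"
```

```text
time: 13.75
eef_pos: [0.6059, -0.222, 0.0071]
tool_rot: [[-0.993, 0.116, 0.002], [0.116, 0.993, -0.0], [-0.002, -0.0, -1.0]]
ft_force: [0.4, 0.2, 0.6]
finger_gap: 0.353
grasp_force: 0.0
time: 14.58
eef_pos: [0.6061, -0.2231, 0.1037]
tool_rot: [[-0.993, 0.118, 0.006], [0.118, 0.993, -0.001], [-0.006, -0.0, -1.0]]
ft_force: [0.7, -0.3, -1.4]
finger_gap: 0.144
grasp_force: 58.7
t 14.58 from [ 0.6061 -0.2231  0.1037] phi 83.2 -> lin [ 76.1 280.6   3.2] | 291 turn -0.118 j7 2.0
```

```bash
python3 -m inch '{"linear":[[9,35,0],[18,70,0],[27,105,0],[36,140,0],[45,175,0],[54,210,0],[64,245,0],[74,280,0],[74,280,0],[74,280,0]],"turn":[0,-0.06,-0.12,-0.12,-0.12,-0.12,-0.12,-0.12,-0.12,-0.12]}'; python3 -m inch '{"linear":[[0,0,0],[0,0,0]],"turn":[0,0]}'; python3 -c "
from h import *
rel(.5655,.0645,.024,90)"
```

```text
time: 15.42
eef_pos: [0.5625, 0.0677, 0.0994]
tool_rot: [[-1.0, -0.008, -0.002], [-0.008, 1.0, 0.001], [0.002, 0.001, -1.0]]
ft_force: [-0.1, -1.3, 0.2]
finger_gap: 0.142
grasp_force: 58.8
time: 15.58
eef_pos: [0.5636, 0.0625, 0.1]
tool_rot: [[-1.0, 0.0, -0.0], [0.0, 1.0, -0.001], [0.0, -0.001, -1.0]]
ft_force: [0.1, 0.0, 0.5]
finger_gap: 0.144
grasp_force: 58.8
t 15.58 from [0.5636 0.0625 0.1   ] phi 90.0 -> lin [-2.   2.1 76. ] | 76 turn -0.0 j7 1.56
```

```bash
python3 -m inch '{"linear":[[-2,2,30],[-2,2,60],[-2,2,76],[-2,2,76],[-2,2,76]],"turn":[0,0,0,0,0]}'; python3 -m inch '{"linear":[[0,0,0],[0,0,0],[0,0,0],[0,0,-30],[0,0,-70],[0,0,-76],[0,0,-76]],"turn":[0,0,0,0,0,0,0]}' 28; python3 -c "
from h import *
p=ctrl.capture('wrist')
blobs(p,(.49,.6),(-.06,.1),.024,.035,60)
p=ctrl.capture('top')
blobs(p,(.38,.7),(-.45,-.12),.006,.03,20)
rel(.6124,-.3111,.1,61.2)"
```

```text
time: 16.0
eef_pos: [0.566, 0.0639, 0.024]
tool_rot: [[-1.0, 0.001, -0.0], [0.001, 1.0, -0.001], [0.0, -0.001, -1.0]]
ft_force: [-0.4, -0.5, 0.1]
finger_gap: 0.14
grasp_force: 65.7
time: 16.58
eef_pos: [0.5683, 0.0666, 0.1038]
tool_rot: [[-1.0, -0.002, 0.007], [-0.002, 1.0, 0.002], [-0.007, 0.002, -1.0]]
ft_force: [-0.2, 0.1, 0.9]
finger_gap: 0.328
grasp_force: 0.0
blob 923 c [562.6  65.4] size [40.3 13.9] axis -0.4 zmax 0.0293 px [315 201]
blob 39 c [ 612.1 -312. ] size [39.2 12.2] axis -33.6 zmax 0.018 px [399 196]
blob 42 c [ 514.  -213.4] size [39.6 12.7] axis -57.8 zmax 0.0157 px [370 226]
blob 39 c [ 475.  -431.5] size [38.4 10.7] axis 46.8 zmax 0.0174 px [437 238]
blob 43 c [ 440.7 -224.7] size [38.9 12.6] axis -17.0 zmax 0.0154 px [373 248]
blob 44 c [ 426.  -317.1] size [39.5 13.1] axis 68.0 zmax 0.0167 px [403 252]
t 16.68 from [0.5654 0.0665 0.1001] phi 90.1 -> lin [-4.610e+01 -3.777e+02 -1.000e-01] | 380 turn 0.505 j7 1.56
```

```bash
python3 -m inch '{"linear":[[-5,-38,0],[-10,-76,0],[-15,-114,0],[-20,-152,0],[-25,-190,0],[-30,-228,0],[-35,-266,0],[-40,-304,0],[-44,-342,0],[-46,-376,0]],"turn":[0.1,0.2,0.3,0.4,0.505,0.505,0.505,0.505,0.505,0.505]}'; python3 -m inch '{"linear":[[0,0,30],[0,0,50],[0,0,50],[0,0,50]],"turn":[0,0,0,0]}'; python3 -c "
from h import *
p=ctrl.capture('wrist')
blobs(p,(.58,.65),(-.4,-.25),.006,.03,60)
rel(.6124,-.3111,.006,61.2)"
```

```text
time: 17.52
eef_pos: [0.6112, -0.3115, 0.0977]
tool_rot: [[-0.876, 0.483, -0.003], [0.483, 0.876, 0.001], [0.003, -0.001, -1.0]]
ft_force: [0.7, 0.0, 1.0]
finger_gap: 0.327
grasp_force: 0.0
time: 17.85
eef_pos: [0.6107, -0.3084, 0.0474]
tool_rot: [[-0.876, 0.482, -0.005], [0.482, 0.876, 0.002], [0.006, -0.001, -1.0]]
ft_force: [0.4, 0.3, 0.0]
finger_gap: 0.328
grasp_force: 0.0
blob 1336 c [ 612.7 -310.8] size [40.5 14.1] axis -27.1 zmax 0.0144 px [315 239]
t 17.9 from [ 0.612  -0.3089  0.0493] phi 61.2 -> lin [-1.5 -1.7 43.3] | 43 turn 0.0 j7 1.8
```

```bash
python3 -m inch '{"linear":[[-1,-2,30],[-1,-2,44],[-1,-2,44],[-1,-2,44]],"turn":[-0.02,-0.02,-0.02,-0.02]}'; python3 -m inch '{"linear":[[0,0,0],[0,0,0],[0,0,0],[0,0,0],[0,0,0],[0,0,-30],[0,0,-70],[0,0,-95],[0,0,-95],[0,0,-95]],"turn":[0,0,0,0,0,0,0,0,0,0]}' 5; python3 -c "
from h import *
rel(.5635,.0185,.1,90)"
```

```text
time: 18.23
eef_pos: [0.6122, -0.3109, 0.0061]
tool_rot: [[-0.886, 0.464, -0.001], [0.464, 0.886, 0.001], [0.001, 0.0, -1.0]]
ft_force: [0.1, 0.0, 0.1]
finger_gap: 0.324
grasp_force: 0.0
time: 19.07
eef_pos: [0.6135, -0.3125, 0.1035]
tool_rot: [[-0.886, 0.464, 0.004], [0.464, 0.886, -0.001], [-0.004, 0.001, -1.0]]
ft_force: [0.6, 0.1, -1.0]
finger_gap: 0.142
grasp_force: 60.2
t 19.07 from [ 0.6135 -0.3125  0.1035] phi 62.3 -> lin [198.  269.9   2.9] | 335 turn -0.483 j7 1.8
```

```bash
python3 -m inch '{"linear":[[22,30,0],[44,60,0],[66,90,0],[88,120,0],[110,150,0],[132,180,0],[154,210,0],[176,240,0],[197,269,0],[197,269,0]],"turn":[-0.1,-0.2,-0.3,-0.4,-0.483,-0.483,-0.483,-0.483,-0.483,-0.483]}'; python3 -m inch '{"linear":[[0,0,20],[0,0,40],[0,0,40]],"turn":[0,0,0]}'; python3 -c "
from h import *
rel(.5635,.0185,.024,90)"
```

```text
time: 19.9
eef_pos: [0.5604, 0.0283, 0.0993]
tool_rot: [[-1.0, -0.012, -0.004], [-0.012, 1.0, 0.005], [0.004, 0.005, -1.0]]
ft_force: [-0.1, 1.0, -0.8]
finger_gap: 0.142
grasp_force: 60.2
time: 20.15
eef_pos: [0.5587, 0.0182, 0.0566]
tool_rot: [[-1.0, -0.001, -0.009], [-0.001, 1.0, -0.002], [0.009, -0.001, -1.0]]
ft_force: [-0.8, -0.5, -1.0]
finger_gap: 0.139
grasp_force: 60.2
t 20.15 from [0.5587 0.0182 0.0566] phi 90.1 -> lin [-5.1  0.4 32.6] | 33 turn 0.001 j7 1.66
```

```bash
python3 -m inch '{"linear":[[-3,0,10],[-3,0,34],[-3,0,34],[-3,0,34]],"turn":[0,0,0,0]}';  python3 -m inch '{"linear":[[0,0,0],[0,0,0],[0,0,0],[0,0,-30],[0,0,-70],[0,0,-76],[0,0,-76]],"turn":[0,0,0,0,0,0,0]}' 28; python3 -c "
from h import *
p=ctrl.capture('wrist')
blobs(p,(.49,.6),(-.06,.1),.024,.035,60)
p=ctrl.capture('top')
blobs(p,(.38,.7),(-.45,-.12),.006,.03,20)
rel(.5138,-.2140,.1,28)"
```

```text
time: 20.48
eef_pos: [0.5649, 0.0175, 0.0265]
tool_rot: [[-1.0, 0.0, -0.003], [0.0, 1.0, -0.001], [0.003, -0.001, -1.0]]
ft_force: [0.2, 0.1, -0.2]
finger_gap: 0.147
grasp_force: 60.2
time: 21.07
eef_pos: [0.5689, 0.018, 0.1075]
tool_rot: [[-1.0, -0.0, 0.008], [-0.0, 1.0, 0.002], [-0.008, 0.002, -1.0]]
ft_force: [-0.3, -0.6, 0.3]
finger_gap: 0.327
grasp_force: 0.0
blob 891 c [562.5  65.9] size [40.6 13.6] axis 2.7 zmax 0.0294 px [386 198]
blob 884 c [565.6  18.2] size [40.4 13.5] axis 0.8 zmax 0.0293 px [316 203]
blob 69 c [597.1  97.3] size [6.1 2.5] axis -43.7 zmax 0.0343 px [429 248]
blob 44 c [ 513.5 -212.7] size [37.2 16.2] axis -50.0 zmax 0.0171 px [370 226]
blob 43 c [ 474. -431.] size [38.9 13.3] axis 45.8 zmax 0.0176 px [438 238]
blob 44 c [ 440.6 -224.4] size [38.7 13. ] axis -19.2 zmax 0.017 px [373 248]
blob 45 c [ 427.4 -319.1] size [42.  13.4] axis 75.4 zmax 0.0158 px [403 253]
t 21.17 from [0.5659 0.0182 0.1036] phi 90.0 -> lin [  52.2 -232.2    3.4] | 238 turn 1.083 j7 1.64
```

```bash
python3 -m inch '{"linear":[[8,-35,0],[16,-70,0],[24,-105,0],[32,-140,0],[40,-175,0],[46,-205,0],[52,-232,0],[52,-232,0],[52,-232,0],[52,-232,0]],"turn":[0.12,0.24,0.36,0.48,0.6,0.72,0.84,0.96,1.09,1.09]}'; python3 -m inch '{"linear":[[0,0,30],[0,0,50],[0,0,50],[0,0,50]],"turn":[0,0,0,0]}'; python3 -c "
from h import *
p=ctrl.capture('wrist')
blobs(p,(.48,.55),(-.26,-.16),.006,.03,60)
rel(.5138,-.214,.006,27.4)"
```

```text
time: 22.0
eef_pos: [0.5124, -0.2144, 0.1017]
tool_rot: [[-0.458, 0.889, -0.003], [0.889, 0.458, 0.0], [0.001, -0.003, -1.0]]
ft_force: [0.4, -0.4, -0.8]
finger_gap: 0.326
grasp_force: 0.0
time: 22.33
eef_pos: [0.5125, -0.2133, 0.0519]
tool_rot: [[-0.465, 0.885, -0.004], [0.885, 0.465, 0.0], [0.002, -0.003, -1.0]]
ft_force: [0.4, -1.2, 0.4]
finger_gap: 0.332
grasp_force: 0.0
blob 1298 c [ 514.2 -213.8] size [40.7 13.7] axis -62.2 zmax 0.0143 px [321 232]
t 22.38 from [ 0.5136 -0.214   0.0532] phi 27.7 -> lin [-0.1  0.2 47.2] | 47 turn 0.005 j7 1.11
```

```bash
python3 -m inch '{"linear":[[0,0,30],[0,0,47],[0,0,47],[0,0,47]],"turn":[0,0,0,0]}'; python3 -m inch '{"linear":[[0,0,0],[0,0,0],[0,0,0],[0,0,0],[0,0,0],[0,0,-30],[0,0,-70],[0,0,-95],[0,0,-95],[0,0,-95]],"turn":[0,0,0,0,0,0,0,0,0,0]}' 5; python3 -c "
from h import *
rel(.5635,-.0278,.1,90)"
```

```text
time: 22.72
eef_pos: [0.5141, -0.2142, 0.007]
tool_rot: [[-0.463, 0.886, 0.0], [0.886, 0.463, -0.0], [-0.0, -0.0, -1.0]]
ft_force: [-0.3, 0.1, -0.4]
finger_gap: 0.325
grasp_force: 0.0
time: 23.55
eef_pos: [0.5154, -0.2144, 0.1035]
tool_rot: [[-0.463, 0.886, 0.005], [0.886, 0.463, 0.0], [-0.002, 0.004, -1.0]]
ft_force: [-1.1, 0.0, -0.7]
finger_gap: 0.139
grasp_force: 59.3
t 23.55 from [ 0.5154 -0.2144  0.1035] phi 27.6 -> lin [143.1 129.    3.7] | 193 turn -1.089 j7 1.06
```

```bash
python3 -m inch '{"linear":[[16,14,0],[32,28,0],[48,43,0],[64,57,0],[80,72,0],[96,86,0],[112,100,0],[128,115,0],[143,129,0],[143,129,0]],"turn":[-0.12,-0.24,-0.36,-0.48,-0.6,-0.72,-0.84,-0.96,-1.09,-1.09]}'; python3 -m inch '{"linear":[[0,0,20],[0,0,40],[0,0,40],[0,0,40]],"turn":[0,0,0,0]}'; python3 -c "
from h import *
rel(.5635,-.0278,.024,90)"
```

```text
time: 24.38
eef_pos: [0.5621, -0.0217, 0.0998]
tool_rot: [[-1.0, -0.011, -0.002], [-0.011, 1.0, 0.003], [0.002, 0.003, -1.0]]
ft_force: [0.1, 0.7, 0.9]
finger_gap: 0.143
grasp_force: 59.3
time: 24.72
eef_pos: [0.5602, -0.0282, 0.0598]
tool_rot: [[-1.0, 0.001, -0.004], [0.001, 1.0, -0.001], [0.004, -0.001, -1.0]]
ft_force: [1.1, -0.3, -0.8]
finger_gap: 0.136
grasp_force: 59.3
t 24.72 from [ 0.5602 -0.0282  0.0598] phi 89.9 -> lin [-3.4  0.4 35.7] | 36 turn -0.001 j7 1.75
```

```bash
python3 -m inch '{"linear":[[-1,0,10],[-1,0,36],[-1,0,36],[-1,0,36]],"turn":[0,0,0,0]}';  python3 -m inch '{"linear":[[0,0,0],[0,0,0],[0,0,0],[0,0,-30],[0,0,-70],[0,0,-76],[0,0,-76]],"turn":[0,0,0,0,0,0,0]}' 28; python3 -c "
from h import *
p=ctrl.capture('wrist')
blobs(p,(.49,.6),(-.06,.1),.024,.035,60)
p=ctrl.capture('top')
blobs(p,(.38,.7),(-.45,-.12),.006,.03,20)
rel(.4407,-.2245,.1,73)"
```

```text
time: 25.05
eef_pos: [0.5629, -0.0279, 0.0253]
tool_rot: [[-1.0, 0.0, -0.001], [0.0, 1.0, -0.0], [0.001, -0.0, -1.0]]
ft_force: [0.2, -0.1, -0.8]
finger_gap: 0.138
grasp_force: 59.3
time: 25.63
eef_pos: [0.5657, -0.0276, 0.105]
tool_rot: [[-1.0, -0.0, 0.007], [-0.0, 1.0, 0.001], [-0.007, 0.001, -1.0]]
ft_force: [-0.1, -0.0, -0.3]
finger_gap: 0.326
grasp_force: 0.0
blob 895 c [561.6 -27.2] size [40.  13.4] axis -0.2 zmax 0.0295 px [317 203]
blob 914 c [562.6  64.6] size [40.3 14. ] axis -1.5 zmax 0.0295 px [454 204]
blob 888 c [565.3  19. ] size [40.4 14. ] axis 2.8 zmax 0.0294 px [385 208]
blob 89 c [597.   97.1] size [6.3 2.2] axis -40.0 zmax 0.0341 px [495 254]
blob 42 c [ 472.4 -431.9] size [40.8 13. ] axis 46.5 zmax 0.0162 px [438 239]
blob 41 c [ 440.4 -224.4] size [38.4 13.1] axis -19.3 zmax 0.0176 px [373 248]
blob 42 c [ 427.  -316.1] size [37.9 11.7] axis 68.8 zmax 0.0147 px [403 252]
t 25.73 from [ 0.5629 -0.0273  0.1013] phi 90.0 -> lin [ 122.3 -197.1    1.2] | 232 turn 0.297 j7 1.73
```

```bash
python3 -m inch '{"linear":[[16,-25,0],[32,-50,0],[48,-75,0],[64,-100,0],[80,-125,0],[96,-152,0],[110,-177,0],[122,-197,0],[122,-197,30],[122,-197,50]],"turn":[0.1,0.2,0.3,0.3,0.3,0.3,0.3,0.3,0.3,0.3]}'; python3 -m inch '{"linear":[[0,0,0],[0,0,0],[0,0,0]],"turn":[0,0,0]}'; python3 -c "
from h import *
p=ctrl.capture('wrist')
blobs(p,(.4,.48),(-.26,-.18),.006,.03,60)
rel(.4405,-.2245,.006,72)"
```

```text
time: 26.57
eef_pos: [0.4393, -0.2257, 0.0495]
tool_rot: [[-0.954, 0.299, -0.001], [0.299, 0.954, 0.001], [0.001, 0.0, -1.0]]
ft_force: [0.3, 1.4, -0.9]
finger_gap: 0.325
grasp_force: 0.0
time: 26.82
eef_pos: [0.4411, -0.2246, 0.0514]
tool_rot: [[-0.956, 0.295, -0.001], [0.295, 0.956, -0.0], [0.001, -0.001, -1.0]]
ft_force: [-0.4, 0.5, -0.0]
finger_gap: 0.328
grasp_force: 0.0
blob 1302 c [ 440.9 -224.6] size [40.3 14.2] axis -16.6 zmax 0.0142 px [317 230]
t 26.87 from [ 0.4417 -0.2247  0.052 ] phi 72.9 -> lin [ 1.3 -0.2 46. ] | 46 turn 0.015 j7 1.86
```

```bash
python3 -m inch '{"linear":[[0,0,30],[0,0,45],[0,0,45],[0,0,45]],"turn":[0,0,0,0]}'; python3 -m inch '{"linear":[[0,0,0],[0,0,0],[0,0,0],[0,0,0],[0,0,0],[0,0,-30],[0,0,-70],[0,0,-95],[0,0,-95],[0,0,-95]],"turn":[0,0,0,0,0,0,0,0,0,0]}' 5; python3 -c "
from h import *
rel(.5125,.0645,.1,90)"
```

```text
time: 27.2
eef_pos: [0.4413, -0.2246, 0.0068]
tool_rot: [[-0.956, 0.295, -0.0], [0.295, 0.956, -0.0], [0.0, -0.0, -1.0]]
ft_force: [-0.4, -1.1, -0.0]
finger_gap: 0.327
grasp_force: 0.0
time: 28.03
eef_pos: [0.4428, -0.2249, 0.1034]
tool_rot: [[-0.955, 0.295, 0.005], [0.295, 0.956, 0.0], [-0.005, 0.002, -1.0]]
ft_force: [-1.4, -0.6, -0.7]
finger_gap: 0.143
grasp_force: 59.3
t 28.03 from [ 0.4428 -0.2249  0.1034] phi 72.8 -> lin [ 18.8 297.1   3.9] | 298 turn -0.299 j7 1.79
```

```bash
python3 -m inch '{"linear":[[2,35,0],[4,70,0],[7,105,0],[10,140,0],[12,175,0],[14,210,0],[16,245,0],[18,275,0],[19,297,0],[19,297,0]],"turn":[-0.1,-0.2,-0.3,-0.3,-0.3,-0.3,-0.3,-0.3,-0.3,-0.3]}'; python3 -m inch '{"linear":[[0,0,0],[0,0,20],[0,0,20],[0,0,20]],"turn":[0,0,0,0]}'; python3 -c "
from h import *
rel(.5125,.0645,.024,90)"
```

```text
time: 28.87
eef_pos: [0.5103, 0.0707, 0.1]
tool_rot: [[-1.0, -0.008, -0.001], [-0.008, 1.0, 0.001], [0.001, 0.001, -1.0]]
ft_force: [0.8, 0.6, -0.3]
finger_gap: 0.146
grasp_force: 59.3
time: 29.2
eef_pos: [0.5091, 0.0629, 0.0801]
tool_rot: [[-1.0, 0.002, -0.003], [0.002, 1.0, -0.001], [0.003, -0.001, -1.0]]
ft_force: [0.2, -0.5, 0.9]
finger_gap: 0.139
grasp_force: 59.3
t 29.2 from [0.5091 0.0629 0.0801] phi 89.9 -> lin [-3.6  1.7 56.1] | 56 turn -0.002 j7 1.5
```

```bash
python3 -m inch '{"linear":[[-2,1,20],[-2,1,45],[-2,1,56],[-2,1,56],[-2,1,56]],"turn":[0,0,0,0,0]}';  python3 -m inch '{"linear":[[0,0,0],[0,0,0],[0,0,0],[0,0,-30],[0,0,-70],[0,0,-76],[0,0,-76]],"turn":[0,0,0,0,0,0,0]}' 28; python3 -c "
from h import *
p=ctrl.capture('wrist')
blobs(p,(.48,.6),(-.06,.1),.024,.035,60)
p=ctrl.capture('top')
blobs(p,(.38,.7),(-.47,-.12),.006,.03,20)
rel(.4268,-.3173,.1,160)"
```

```text
time: 29.62
eef_pos: [0.5127, 0.065, 0.0257]
tool_rot: [[-1.0, 0.001, -0.0], [0.001, 1.0, -0.0], [0.0, -0.0, -1.0]]
ft_force: [-0.2, -0.1, 0.2]
finger_gap: 0.141
grasp_force: 59.3
time: 30.2
eef_pos: [0.5154, 0.0663, 0.1049]
tool_rot: [[-1.0, -0.0, 0.007], [-0.0, 1.0, 0.003], [-0.007, 0.003, -1.0]]
ft_force: [0.3, 0.0, -1.5]
finger_gap: 0.328
grasp_force: 0.0
blob 907 c [511.4  66.1] size [40. 14.] axis 0.5 zmax 0.0292 px [316 203]
blob 762 c [561.9 -26.8] size [40.9 14.1] axis -1.3 zmax 0.0293 px [186 269]
blob 748 c [562.8  65.3] size [40.8 13.5] axis 0.2 zmax 0.0293 px [315 270]
blob 332 c [558.5  19.3] size [27.1 13.9] axis 4.2 zmax 0.0297 px [249 265]
blob 42 c [ 474.6 -431.9] size [38.5 12.3] axis 45.8 zmax 0.0174 px [437 238]
blob 45 c [ 426.3 -317.3] size [39.7 13.1] axis 70.0 zmax 0.0172 px [403 253]
t 30.3 from [0.5125 0.0659 0.1014] phi 90.0 -> lin [  85.9 -383.2    1. ] | 393 turn -1.221 j7 1.48
```

```bash
python3 -m inch '{"linear":[[8,-38,0],[17,-76,0],[25,-114,0],[34,-152,0],[43,-190,0],[51,-228,0],[60,-266,0],[68,-304,0],[77,-342,0],[86,-383,0]],"turn":[0.12,0.24,0.36,0.48,0.6,0.72,0.84,0.96,1.08,1.2]}'; python3 -m inch '{"linear":[[0,0,0],[0,0,0],[0,0,0],[0,0,0],[0,0,0],[0,0,0],[0,0,30],[0,0,50],[0,0,50],[0,0,50]],"turn":[0.12,0.24,0.36,0.48,0.6,0.72,0.72,0.72,0.72,0.72]}'; python3 -c "
from h import *
p=ctrl.capture('wrist')
blobs(p,(.39,.47),(-.36,-.28),.006,.03,60)
rel(.4268,-.3173,.006,-20)"
```

```text
time: 31.13
eef_pos: [0.4253, -0.3174, 0.0999]
tool_rot: [[-0.358, 0.934, -0.002], [0.934, 0.358, 0.002], [0.002, -0.001, -1.0]]
ft_force: [0.3, 0.1, 0.0]
finger_gap: 0.327
grasp_force: 0.0
time: 31.97
eef_pos: [0.425, -0.3164, 0.0497]
tool_rot: [[0.343, 0.939, -0.004], [0.939, -0.343, 0.001], [-0.001, -0.004, -1.0]]
ft_force: [-0.5, 0.3, 0.3]
finger_gap: 0.325
grasp_force: 0.0
blob 1329 c [ 426.6 -317.5] size [40.7 14.1] axis 70.2 zmax 0.0144 px [324 231]
t 32.02 from [ 0.426  -0.3172  0.051 ] phi -20.0 -> lin [ 0.2  0.9 45. ] | 45 turn -0.001 j7 0.59
```

```bash
python3 -m inch '{"linear":[[0,1,30],[0,1,45],[0,1,45],[0,1,45]],"turn":[0,0,0,0]}'; python3 -m inch '{"linear":[[0,0,0],[0,0,0],[0,0,0],[0,0,0],[0,0,0],[0,0,-30],[0,0,-70],[0,0,-95],[0,0,-95],[0,0,-95]],"turn":[0,0,0,0,0,0,0,0,0,0]}' 5; python3 -c "
from h import *
rel(.5125,.0185,.1,90.1)"
```

```text
time: 32.35
eef_pos: [0.4277, -0.3178, 0.007]
tool_rot: [[0.342, 0.94, -0.0], [0.94, -0.342, -0.0], [-0.0, 0.0, -1.0]]
ft_force: [0.6, 0.0, 0.4]
finger_gap: 0.325
grasp_force: 0.0
time: 33.18
eef_pos: [0.4292, -0.3179, 0.1033]
tool_rot: [[0.342, 0.94, 0.005], [0.94, -0.342, -0.001], [0.001, 0.005, -1.0]]
ft_force: [-0.3, 0.9, -1.1]
finger_gap: 0.136
grasp_force: 59.3
t 33.18 from [ 0.4292 -0.3179  0.1033] phi -20.0 -> lin [344.6 -36.6   3.5] | 347 turn 1.221 j7 0.53
```

```bash
python3 -m inch '{"linear":[[37,-4,0],[74,-8,0],[111,-12,0],[148,-16,0],[185,-20,0],[222,-24,0],[259,-28,0],[296,-32,0],[330,-36,0],[345,-37,0]],"turn":[0.122,0.244,0.366,0.488,0.61,0.732,0.854,0.976,1.098,1.22]}'; python3 -m inch '{"linear":[[0,0,0],[0,0,20],[0,0,20],[0,0,20]],"turn":[0,0,0,0]}'; python3 -c "
from h import *
rel(.5125,.0185,.024,90)"
```

```text
time: 34.02
eef_pos: [0.5105, 0.0244, 0.1005]
tool_rot: [[0.992, 0.128, -0.001], [0.128, -0.992, 0.002], [-0.001, -0.002, -1.0]]
ft_force: [0.4, 0.0, 0.3]
finger_gap: 0.141
grasp_force: 59.3
time: 34.35
eef_pos: [0.5093, 0.0189, 0.0801]
tool_rot: [[0.992, 0.13, -0.003], [0.13, -0.992, -0.001], [-0.004, 0.001, -1.0]]
ft_force: [-0.3, 0.1, -0.4]
finger_gap: 0.142
grasp_force: 59.3
t 34.35 from [0.5093 0.0189 0.0801] phi -82.5 -> lin [ 3.3  0.7 56.1] | 56 turn 0.13 j7 -1.24
```

```bash
python3 -m inch '{"linear":[[2,1,20],[2,1,30],[2,1,50],[2,1,56],[2,1,56],[2,1,56]],"turn":[0.12,0.13,0.13,0.13,0.13,0.13]}';  python3 -m inch '{"linear":[[0,0,0],[0,0,0],[0,0,0],[0,0,-30],[0,0,-70],[0,0,-76],[0,0,-76]],"turn":[0,0,0,0,0,0,0]}' 28; python3 -c "
from h import *
p=ctrl.capture('wrist')
blobs(p,(.48,.6),(-.06,.1),.024,.035,60)
p=ctrl.capture('top')
blobs(p,(.38,.7),(-.47,-.12),.006,.03,20)
blobs(p,(.48,.6),(-.06,.1),.023,.035,20)
rel(.4748,-.4318,.1,-44)"
```

```text
time: 34.85
eef_pos: [0.5131, 0.0182, 0.0257]
tool_rot: [[1.0, 0.001, -0.0], [0.001, -1.0, -0.0], [-0.0, 0.0, -1.0]]
ft_force: [0.9, -0.8, 0.0]
finger_gap: 0.143
grasp_force: 59.3
time: 35.43
eef_pos: [0.5154, 0.0192, 0.1041]
tool_rot: [[1.0, 0.001, 0.006], [0.001, -1.0, 0.003], [0.006, -0.003, -1.0]]
ft_force: [-0.1, 0.3, 0.3]
finger_gap: 0.332
grasp_force: 0.0
blob 1093 c [566.   18.7] size [39.7 13.7] axis 0.7 zmax 0.0295 px [321 132]
blob 1099 c [563.2  64.6] size [40.2 13.6] axis -1.7 zmax 0.0295 px [249 136]
blob 1109 c [562.3 -26. ] size [40.3 13.9] axis 2.9 zmax 0.0294 px [390 138]
blob 915 c [512.1  65.5] size [40.3 13.4] axis -0.8 zmax 0.0294 px [252 212]
blob 886 c [512.   19.2] size [40.4 13.5] axis 0.7 zmax 0.0296 px [319 212]
blob 41 c [ 474.8 -432.4] size [38.4 14.1] axis 50.9 zmax 0.0162 px [437 238]
blob 41 c [559.5 -28.1] size [42.7 12.5] axis -5.2 zmax 0.0318 px [312 211]
t 35.53 from [0.5128 0.0194 0.1011] phi -89.9 -> lin [-3.870e+01  4.512e+02  4.000e-01] | 453 turn -0.801 j7 -1.39
```

```bash
python3 -m inch '{"linear":[[-3,40,0],[-7,80,0],[-10,120,0],[-14,160,0],[-17,200,0],[-21,240,0],[-24,280,0],[-28,320,0],[-31,360,0],[-34,400,0]],"turn":[-0.1,-0.2,-0.3,-0.4,-0.5,-0.6,-0.7,-0.8,-0.8,-0.8]}'; python3 -m inch '{"linear":[[-30,25,0],[-39,33,0],[-39,33,30],[-39,33,50],[-39,33,50],[-39,33,50]],"turn":[0,0,0,0,0,0]}'; python3 -c "
from h import *
p=ctrl.capture('wrist')
blobs(p,(.42,.52),(-.48,-.38),.006,.03,60)
rel(.4748,-.432,.006,-44)"
```

```text
time: 36.37
eef_pos: [0.4778, -0.3823, 0.0988]
tool_rot: [[0.696, 0.718, -0.003], [0.718, -0.696, 0.003], [0.0, -0.004, -1.0]]
ft_force: [0.6, 0.2, 0.1]
finger_gap: 0.331
grasp_force: 0.0
time: 36.87
eef_pos: [0.4743, -0.4309, 0.0486]
tool_rot: [[0.696, 0.718, -0.004], [0.718, -0.696, 0.003], [-0.001, -0.005, -1.0]]
ft_force: [0.3, -0.4, 0.3]
finger_gap: 0.329
grasp_force: 0.0
blob 1338 c [ 474.5 -432.2] size [40.4 13.4] axis 46.2 zmax 0.0145 px [322 231]
t 36.92 from [ 0.4753 -0.4318  0.0504] phi -44.1 -> lin [-0.4 -0.1 44.4] | 44 turn -0.002 j7 0.3
```

```bash
python3 -m inch '{"linear":[[0,0,30],[0,0,44],[0,0,44],[0,0,44]],"turn":[0,0,0,0]}'; python3 -m inch '{"linear":[[0,0,0],[0,0,0],[0,0,0],[0,0,0],[0,0,0],[0,0,-30],[0,0,-70],[0,0,-95],[0,0,-95],[0,0,-95]],"turn":[0,0,0,0,0,0,0,0,0,0]}' 5; python3 -c "
from h import *
rel(.5125,-.0278,.1,-90)"
```

```text
time: 37.25
eef_pos: [0.4758, -0.4317, 0.0073]
tool_rot: [[0.696, 0.718, -0.001], [0.718, -0.696, 0.001], [-0.0, -0.001, -1.0]]
ft_force: [0.5, -0.5, -0.0]
finger_gap: 0.329
grasp_force: 0.0
time: 38.08
eef_pos: [0.4768, -0.433, 0.1042]
tool_rot: [[0.696, 0.718, 0.003], [0.718, -0.696, -0.002], [0.001, 0.004, -1.0]]
ft_force: [-0.5, -0.2, -1.1]
finger_gap: 0.137
grasp_force: 59.2
t 38.08 from [ 0.4768 -0.433   0.1042] phi -44.1 -> lin [ 315.8 -256.4    3.7] | 407 turn 0.801 j7 0.27
```

```bash
python3 -m inch '{"linear":[[31,-25,0],[62,-50,0],[93,-75,0],[124,-101,0],[155,-126,0],[186,-151,0],[217,-176,0],[248,-201,0],[279,-226,0],[310,-251,0]],"turn":[0.1,0.2,0.3,0.4,0.5,0.6,0.7,0.8,0.8,0.8]}'; python3 -m inch '{"linear":[[3,4,0],[3,4,10],[3,4,20],[3,4,20]],"turn":[0,0,0,0]}'; python3 -c "
from h import *
rel(.5125,-.0278,.024,90)"
```

```text
time: 38.92
eef_pos: [0.5101, -0.0341, 0.1012]
tool_rot: [[1.0, -0.0, -0.002], [-0.0, -1.0, 0.0], [-0.002, -0.0, -1.0]]
ft_force: [0.6, 0.1, -0.7]
finger_gap: 0.14
grasp_force: 59.2
time: 39.25
eef_pos: [0.5118, -0.0416, 0.0795]
tool_rot: [[1.0, -0.002, -0.005], [-0.002, -1.0, -0.001], [-0.005, 0.001, -1.0]]
ft_force: [-0.2, 0.3, -0.6]
finger_gap: 0.142
grasp_force: 59.2
t 39.25 from [ 0.5118 -0.0416  0.0795] phi -90.1 -> lin [  1.  -13.8  55.5] | 57 turn -0.002 j7 -1.24
```

```bash
python3 -m inch '{"linear":[[0,-13,0],[0,-13,10],[0,-13,30],[0,-13,55],[0,-13,55],[0,-13,55]],"turn":[0,0,0,0,0,0]}'; python3 -c "
from h import *
st()"
```

```text
time: 39.75
eef_pos: [0.5133, -0.0295, 0.0259]
tool_rot: [[1.0, -0.002, -0.002], [-0.002, -1.0, -0.002], [-0.002, 0.002, -1.0]]
ft_force: [-0.2, -0.4, -0.2]
finger_gap: 0.134
grasp_force: 59.2
39.75 [ 0.51331205 -0.029509    0.02590929] [[1.0, -0.002, -0.002], [-0.002, -1.0, -0.002], [-0.002, 0.002, -1.0]] [-0.19361664 -0.43126838 -0.23110348] 0.13438605368170306 59.20770049095154
```

```bash
python3 -m inch '{"linear":[[0,0,0],[0,0,0],[0,0,0],[0,0,-30],[0,0,-70],[0,0,-90],[-20,-20,-90],[-50,-48,-90],[-71,-48,-90],[-71,-48,-90]],"turn":[0,0,0,0,0,0,0,0,0,0]}' 28; python3 -m inch '{"linear":[[0,0,0],[0,0,0],[0,0,0]],"turn":[0,0,0]}' 0; python3 -c "
from h import *
p=ctrl.capture('wrist'); save(p,'w4')
blobs(p,(.48,.6),(-.06,.1),.024,.035,60)
blobs(p,(.48,.6),(-.06,.1),.029,.035,60)
p=ctrl.capture('top')
blobs(p,(.38,.75),(-.5,-.12),.006,.03,15)
rel(.442,.0185,.03,90)"
```

```text
time: 40.58
eef_pos: [0.4397, 0.024, 0.1177]
tool_rot: [[1.0, 0.005, -0.001], [0.005, -1.0, 0.016], [-0.001, -0.016, -1.0]]
ft_force: [0.0, -0.6, -0.6]
finger_gap: 0.328
grasp_force: 0.0
time: 40.83
eef_pos: [0.4442, 0.0199, 0.1174]
tool_rot: [[1.0, -0.001, 0.001], [-0.001, -1.0, -0.002], [0.001, 0.002, -1.0]]
ft_force: [0.5, 0.0, -0.6]
finger_gap: 0.002
grasp_force: 0.0
blob 940 c [557.8  65.1] size [28.9 14.3] axis -1.2 zmax 0.0296 px [247  26]
blob 857 c [559.4  18.4] size [26.2 13.9] axis -0.2 zmax 0.0296 px [321  23]
blob 964 c [557.5 -26.7] size [29.8 13.9] axis -0.1 zmax 0.0296 px [393  27]
blob 1052 c [512.4  66.3] size [39.9 13.9] axis 0.7 zmax 0.0294 px [250 102]
blob 1045 c [512.3  19.3] size [39.8 13.6] axis 0.0 zmax 0.0295 px [320 102]
blob 1057 c [511.2 -28.7] size [40.3 13.3] axis 3.0 zmax 0.0293 px [393 104]
blob 80 c [550.3  18.5] size [7.4 7.4] axis 0.5 zmax 0.0306 px [321  39]
blob 96 c [546.6  65.2] size [8.1 7.8] axis 76.7 zmax 0.0305 px [245  44]
blob 85 c [546.1 -26.1] size [7.4 6.9] axis -84.5 zmax 0.0304 px [393  46]
blob 79 c [528.2  18.9] size [7.7 7.3] axis -6.7 zmax 0.0305 px [320  77]
blob 68 c [527.9 -28.3] size [6.8 6.5] axis -83.2 zmax 0.0305 px [395  78]
blob 83 c [496.4  66. ] size [7.3 7.1] axis -87.3 zmax 0.0304 px [249 128]
t 40.93 from [0.4441 0.0194 0.1171] phi -90.1 -> lin [-2.   0.5 87.1] | 87 turn -0.001 j7 -1.8
```

View pics/w4.png

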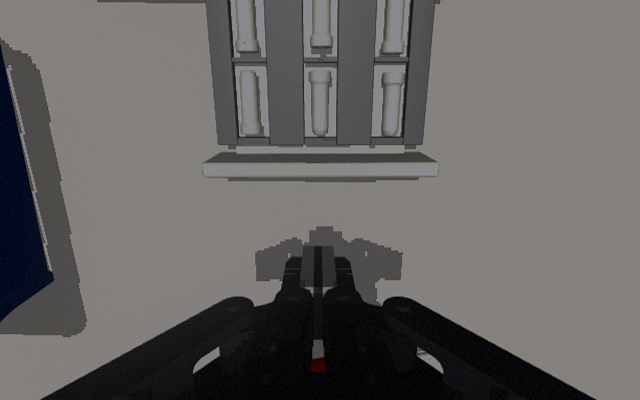

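```bash
python3 -c "
from h import *
for n in ('side','top'):
    p=ctrl.capture(n)
    if n=='side': save(p,'s5')
    find(p,'tube_0_mid',.15)
"; python3 -m inch '{"linear":[[-2,0,30],[-2,0,60],[-2,0,87],[-2,0,87],[-2,0,87]],"turn":[0,0,0,0,0]}'
```

```text
time: 41.55
eef_pos: [0.4401, 0.0186, 0.0293]
tool_rot: [[1.0, -0.001, -0.004], [-0.001, -1.0, -0.007], [-0.004, 0.007, -1.0]]
ft_force: [-0.7, 0.7, 0.6]
finger_gap: 0.001
grasp_force: 0.0
```

```bash
python3 -m inch '{"linear":[[10,0,0],[25,0,0],[40,0,0],[55,0,0],[70,0,0],[85,0,0],[100,0,0],[110,0,0],[118,0,0],[120,0,0]],"turn":[0,0,0,0,0,0,0,0,0,0]}'; python3 -c "
from h import *
p=ctrl.capture('wrist'); W=cloud(p); m=(p['depth']>0)&(abs(W[...,1]-.0185)>.03)&(abs(W[...,1]-.0185)<.07)&(W[...,2]>.044)&(W[...,2]<.052)&(W[...,0]<.6)&(W[...,0]>.44)
print(m.sum(),np.percentile(W[m][:,0],[2,50,98]))
st()"
```

```text
time: 42.38
eef_pos: [0.5591, 0.0211, 0.0319]
tool_rot: [[1.0, 0.001, -0.005], [0.001, -1.0, 0.002], [-0.005, -0.002, -1.0]]
ft_force: [-6.8, -1.3, -3.7]
finger_gap: 0.003
grasp_force: 3.6
4939 [0.56985828 0.57553857 0.57938119]
42.4333 [0.55935666 0.02108855 0.03204943] [[1.0, 0.001, -0.004], [0.001, -1.0, 0.002], [-0.004, -0.002, -1.0]] [-4.8418483  -0.17988834 -4.31699165] -0.004111253605259525 2.6898661628365517
```

```bash
python3 -m inch '{"linear":[[3,0,0],[6,0,0],[9,0,0],[11,0,0],[13,0,0],[14,0,0],[14,0,0],[14,0,0]],"turn":[0,0,0,0,0,0,0,0]}'
```

```text
time: 43.1
eef_pos: [0.5726, 0.0211, 0.0321]
tool_rot: [[1.0, 0.001, -0.005], [0.001, -1.0, 0.002], [-0.005, -0.002, -1.0]]
ft_force: [-5.4, -1.5, -4.3]
finger_gap: -0.001
grasp_force: 3.1
```

```bash
python3 -m inch '{"linear":[[1,0,0],[2,0,0],[3,0,0],[3,0,0]],"turn":[0,0,0,0]}'
```

```text
time: 43.43
eef_pos: [0.5756, 0.0212, 0.0322]
tool_rot: [[1.0, 0.001, -0.005], [0.001, -1.0, 0.002], [-0.005, -0.002, -1.0]]
ft_force: [-6.0, -0.5, -4.6]
finger_gap: -0.001
grasp_force: 3.1
```

```bash
python3 -m inch '{"linear":[[1,0,0],[1,0,0],[2,0,0],[2,0,0]],"turn":[0,0,0,0]}'
```

```text
time: 43.77
eef_pos: [0.5774, 0.0211, 0.0322]
tool_rot: [[1.0, 0.001, -0.005], [0.001, -1.0, 0.002], [-0.005, -0.002, -1.0]]
ft_force: [-6.5, -1.1, -2.9]
finger_gap: -0.001
grasp_force: 3.5
```

```bash
python3 -m inch '{"linear":[[1,0,0],[1,0,0],[2,0,0],[2,0,0]],"turn":[0,0,0,0]}'; python3 -c "
from h import *
p=ctrl.capture('wrist'); W=cloud(p); m=(p['depth']>0)&(abs(W[...,1]-.0185)>.03)&(abs(W[...,1]-.0185)<.07)&(W[...,2]>.044)&(W[...,2]<.052)&(W[...,0]<.6)&(W[...,0]>.44)
print(m.sum(),np.percentile(W[m][:,0],[2,50,98]))
st()"
```

```text
time: 44.1
eef_pos: [0.5774, 0.0212, 0.0321]
tool_rot: [[1.0, 0.001, -0.01], [0.001, -1.0, 0.003], [-0.01, -0.003, -1.0]]
ft_force: [-13.0, -1.2, 2.0]
finger_gap: -0.002
grasp_force: 6.4
97 [0.58732688 0.58797787 0.58853841]
44.15 [0.57742789 0.02114582 0.0321608 ] [[1.0, 0.001, -0.009], [0.001, -1.0, 0.003], [-0.009, -0.003, -1.0]] [-12.65840639  -0.66012762   1.38990888] -0.001167220992035761 6.396117880940437
```

```bash
python3 -m inch '{"linear":[[-5,0,0],[-12,0,0],[-22,0,0],[-35,0,0],[-50,0,0],[-60,0,0],[-60,0,-30],[-60,0,-70],[-60,0,-100],[-60,0,-100]],"turn":[0,0,0,0,0,0,0,0,0,0]}'; python3 -m inch '{"linear":[[0,0,0],[0,0,0]],"turn":[0,0]}'; python3 -c "
from h import *
p=ctrl.capture('wrist'); save(p,'w6'); W=cloud(p); m=(p['depth']>0)&(abs(W[...,1]-.0185)<.07)&(W[...,2]>.044)&(W[...,2]<.052)&(W[...,0]<.6)&(W[...,0]>.44)
print(m.sum(),np.percentile(W[m][:,0],[2,50,98]))
find(p,'wheel_top'); find(p,'wheel')
st()"
```

```text
time: 44.98
eef_pos: [0.5272, 0.0206, 0.1371]
tool_rot: [[1.0, 0.0, 0.012], [0.0, -1.0, 0.005], [0.012, -0.005, -1.0]]
ft_force: [1.6, 0.2, -0.6]
finger_gap: 0.0
grasp_force: 0.0
time: 45.15
eef_pos: [0.5225, 0.0213, 0.1308]
tool_rot: [[1.0, 0.001, 0.001], [0.001, -1.0, 0.002], [0.001, -0.002, -1.0]]
ft_force: [0.2, -0.3, -0.7]
finger_gap: -0.002
grasp_force: 0.0
3427 [0.57442775 0.57949978 0.58414576]
wheel_top 0.63 [42, 2, 470, 129] med [0.6169 0.0475 0.0661] rect [613.7  65.9] [306.1  89.8] 90.0 z [0.0216 0.0675]
wheel 0.96 [127, 1, 150, 27] med [0.6364 0.1172 0.0712] rect [635.9 118.8] [15.  13.1] 6.9 z [0.0671 0.0735]
45.3 [0.52162502 0.02077781 0.12949978] [[1.0, 0.001, -0.001], [0.001, -1.0, -0.0], [-0.001, 0.0, -1.0]] [ 0.27931005  1.26536205 -0.85092428] -0.003852881367638964 0.0
```

```bash
python3 -m inch '{"linear":[[5,-30,-25],[15,-60,-35],[25,-90,-35],[30,-90,-35],[30,-90,-35],[30,-90,-35]],"turn":[0,0,0,0,0,0]}'; python3 -c "
from h import *
p=ctrl.capture('wrist'); save(p,'w7'); W=cloud(p)
find(p,'wheel'); find(p,'wheel_top')
blobs(p,(.58,.72),(.07,.18),.0685,.08,6)
st()
c=p['color'][0:200,240:440]; cv2.imwrite('pics/w7c.png',cv2.resize(c[:,:,::-1],None,fx=3,fy=3,interpolation=2))"
```

```text
time: 45.8
eef_pos: [0.5518, 0.1096, 0.1643]
tool_rot: [[1.0, 0.0, -0.002], [0.0, -1.0, -0.003], [-0.002, 0.003, -1.0]]
ft_force: [0.6, -0.6, -0.5]
finger_gap: 0.008
grasp_force: 0.0
wheel 0.86 [300, 39, 312, 88] med [0.6443 0.1182 0.0718] rect [644.3 118.3] [ 8.9 29.9] 89.8 z [0.0683 0.0739]
wheel_top 0.63 [218, 0, 588, 161] med [0.6383 0.0515 0.0662] rect [628.1  62.5] [106.7 246.6] 0.0 z [0.0474 0.0676]
blob 656 c [644.1 118.3] size [29.5  9. ] axis -0.3 zmax 0.0739 px [305  63]
blob 75 c [629.  158.3] size [12.7  2.5] axis 87.2 zmax 0.0724 px [245  88]
45.95 [0.55172165 0.1090106  0.16484304] [[1.0, -0.002, -0.001], [-0.002, -1.0, -0.0], [-0.001, 0.0, -1.0]] [ 0.12960268 -0.28293919 -0.71231875] -0.002334941093272862 0.0
```

View pics/w7c.png

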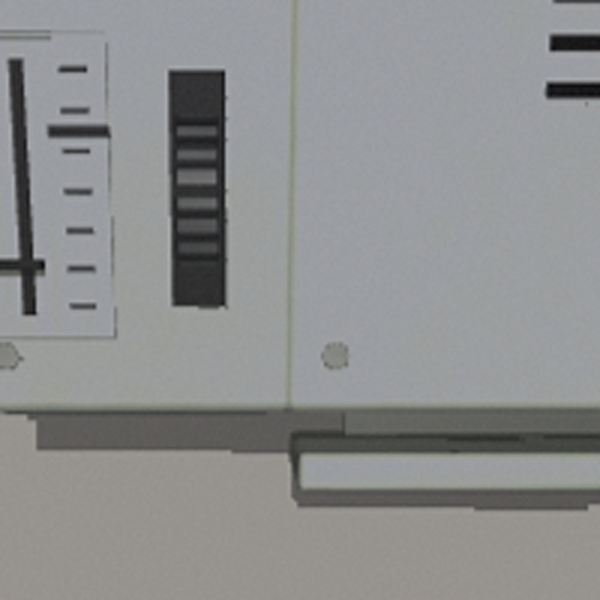

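```bash
python3 -c "
from h import *
p=ctrl.capture('wrist'); W=cloud(p)
g=lambda u,v: W[int(v),int(u)]
for r in (306,268,230,191,151,131,110,69): print(r,g(240+76/3,r/3)[:3].round(4))
print('ptr',g(240+35/3,265/3).round(4))"
python3 -m inch '{"linear":[[30,-4,0],[60,-8,10],[82,-9,40],[82,-9,70],[82,-9,83],[82,-9,83],[82,-9,83]],"turn":[0,0,0,0,0,0,0]}'; python3 -c "
from h import *
rel(.634,.1183,.0715,-90)"
```

```text
306 [0.6198 0.1453 0.0657]
268 [0.6282 0.1448 0.0665]
230 [0.6364 0.1445 0.0659]
191 [0.6444 0.1441 0.0662]
151 [0.6522 0.1436 0.0672]
131 [0.6564 0.1435 0.0669]
110 [0.6606 0.1434 0.0661]
69 [0.668  0.1429 0.0669]
ptr [0.6288 0.1534 0.0705]
time: 46.58
eef_pos: [0.6336, 0.1191, 0.0825]
tool_rot: [[1.0, -0.0, -0.001], [-0.0, -1.0, -0.0], [-0.001, 0.0, -1.0]]
ft_force: [0.0, -0.5, 0.4]
finger_gap: -0.002
grasp_force: 0.0
t 46.58 from [0.6336 0.1191 0.0825] phi -90.0 -> lin [ 0.4  0.8 11. ] | 11 turn -0.0 j7 -1.42
```

```bash
python3 -m inch '{"linear":[[0,0,5],[0,0,8],[0,0,10],[0,0,11],[0,0,11],[0,0,11]],"turn":[0,0,0,0,0,0]}'
```

```text
time: 47.08
eef_pos: [0.6347, 0.1202, 0.0721]
tool_rot: [[1.0, 0.001, 0.001], [0.001, -1.0, 0.001], [0.001, -0.001, -1.0]]
ft_force: [-1.1, 1.3, 1.5]
finger_gap: 0.001
grasp_force: 1.2
```

```bash
python3 -m inch '{"linear":[[0,0,1],[2,0,1],[5,0,1],[8,0,1],[11,0,1],[14,0,1],[16,0,1],[18,0,1],[18,0,1]],"turn":[0,0,0,0,0,0,0,0,0]}'; python3 -m inch '{"linear":[[0,0,-10],[-30,0,-40],[-70,0,-75],[-90,0,-90],[-98,-4,-92],[-98,-4,-92],[-98,-4,-92]],"turn":[0,0,0,0,0,0,0]}'; python3 -c "
from h import *
p=ctrl.capture('wrist'); save(p,'w8')
blobs(p,(.58,.72),(.14,.18),.0685,.08,6)
W=cloud(p); m=(p['depth']>0)&(abs(W[...,1]-.0185)<.07)&(W[...,2]>.044)&(W[...,2]<.052)&(W[...,0]<.6)&(W[...,0]>.44)
print(m.sum(),np.percentile(W[m][:,0],[2,50,98]));st()"
```

```text
time: 47.83
eef_pos: [0.6531, 0.1201, 0.0705]
tool_rot: [[1.0, 0.001, 0.001], [0.001, -1.0, 0.0], [0.001, -0.0, -1.0]]
ft_force: [0.0, 2.2, 5.1]
finger_gap: 0.002
grasp_force: 2.5
time: 48.42
eef_pos: [0.5542, 0.1242, 0.1624]
tool_rot: [[1.0, 0.002, 0.0], [0.002, -1.0, 0.001], [0.0, -0.001, -1.0]]
ft_force: [0.0, 0.5, 0.0]
finger_gap: -0.002
grasp_force: 0.0
blob 93 c [645.4 158.2] size [12.2  3. ] axis -87.1 zmax 0.0723 px [267  65]
2404 [0.57523937 0.5800874  0.58444742]
48.4667 [0.5544429  0.12382257 0.16202292] [[1.0, 0.001, 0.0], [0.001, -1.0, -0.0], [0.0, 0.0, -1.0]] [-0.10079504 -0.28031256 -0.19487276] 0.0012592359392938424 0.0
```

```bash
python3 -m inch '{"linear":[[25,4,10],[55,4,30],[83,4,60],[83,4,80],[83,4,86],[83,4,90],[83,4,92],[83,4,92],[83,4,92]],"turn":[0,0,0,0,0,0,0,0,0]}'; python3 -m inch '{"linear":[[2,0,0],[5,0,0],[8,0,0],[10,0,0],[12,0,0],[12,0,0]],"turn":[0,0,0,0,0,0]}'; python3 -m inch '{"linear":[[0,0,-10],[-30,0,-40],[-70,0,-75],[-90,0,-90],[-98,-4,-92],[-98,-4,-92],[-98,-4,-92]],"turn":[0,0,0,0,0,0,0]}'; python3 -c "
from h import *
p=ctrl.capture('wrist'); save(p,'w9')
blobs(p,(.58,.72),(.14,.18),.0685,.08,6)
W=cloud(p); m=(p['depth']>0)&(abs(W[...,1]-.0185)<.07)&(W[...,2]>.044)&(W[...,2]<.052)&(W[...,0]<.6)&(W[...,0]>.44)
print(m.sum(),np.percentile(W[m][:,0],[2,50,98]));st()
c=p['color'][0:200,240:440]; cv2.imwrite('pics/w9c.png',cv2.resize(c[:,:,::-1],None,fx=3,fy=3,interpolation=2))"
```

```text
time: 49.22
eef_pos: [0.6379, 0.1192, 0.072]
tool_rot: [[1.0, 0.0, 0.002], [0.0, -1.0, 0.001], [0.002, -0.001, -1.0]]
ft_force: [-1.0, -1.9, 3.2]
finger_gap: 0.0
grasp_force: 1.4
time: 49.72
eef_pos: [0.6501, 0.1202, 0.0707]
tool_rot: [[1.0, 0.001, 0.001], [0.001, -1.0, 0.0], [0.001, -0.0, -1.0]]
ft_force: [0.3, -1.4, 4.2]
finger_gap: 0.002
grasp_force: 2.4
time: 50.3
eef_pos: [0.551, 0.1256, 0.1625]
tool_rot: [[1.0, 0.003, 0.0], [0.003, -1.0, 0.002], [0.0, -0.002, -1.0]]
ft_force: [-0.1, -0.4, -0.2]
finger_gap: 0.002
grasp_force: 0.0
blob 78 c [653.9 158.2] size [11.7  2.2] axis -89.6 zmax 0.0724 px [268  45]
2492 [0.57465925 0.57994891 0.58440443]
50.35 [0.55129408 0.12482668 0.16206673] [[1.0, 0.002, -0.0], [0.002, -1.0, 0.001], [-0.0, -0.001, -1.0]] [ 0.17210102 -0.07098884 -0.44084674] -0.0012588757408055627 0.0
```

View pics/w9c.png

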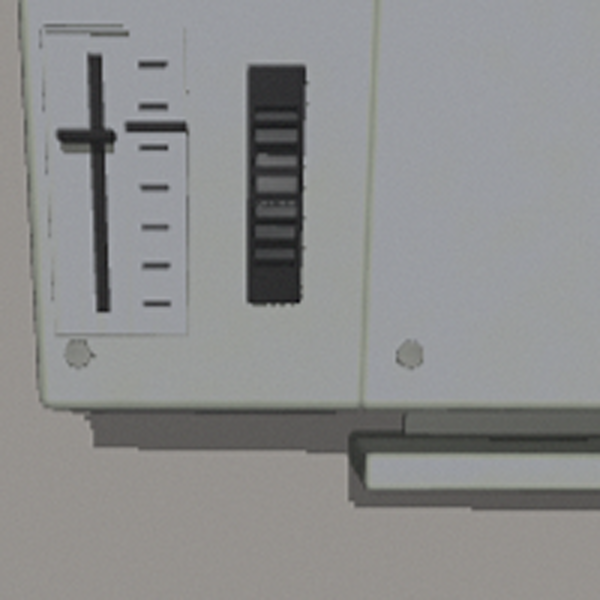

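```bash
python3 -m inch '{"linear":[[25,4,10],[55,4,30],[91,4,60],[91,4,80],[91,4,86],[91,4,90],[91,4,93],[91,4,93],[91,4,93],[91,4,93]],"turn":[0,0,0,0,0,0,0,0,0,0]}'; python3 -m inch '{"linear":[[1,0,0],[2,0,0],[3,0,0],[4,0,0],[4,0,0]],"turn":[0,0,0,0,0]}'; python3 -m inch '{"linear":[[0,0,-10],[-30,0,-40],[-70,0,-75],[-90,0,-90],[-98,-4,-92],[-98,-4,-92],[-98,-4,-92]],"turn":[0,0,0,0,0,0,0]}'; python3 -c "
from h import *
p=ctrl.capture('wrist'); save(p,'w10')
blobs(p,(.58,.72),(.14,.18),.0685,.08,6)
W=cloud(p); m=(p['depth']>0)&(abs(W[...,1]-.0185)<.07)&(W[...,2]>.044)&(W[...,2]<.052)&(W[...,0]<.6)&(W[...,0]>.44)
print(m.sum(),np.percentile(W[m][:,0],[2,50,98]));st()
c=p['color'][0:200,240:440]; cv2.imwrite('pics/w10c.png',cv2.resize(c[:,:,::-1],None,fx=3,fy=3,interpolation=2))"
```

```text
time: 51.18
eef_pos: [0.6427, 0.1183, 0.0711]
tool_rot: [[1.0, -0.0, 0.002], [-0.0, -1.0, -0.001], [0.002, 0.001, -1.0]]
ft_force: [-0.1, -3.3, 4.2]
finger_gap: -0.001
grasp_force: 2.1
time: 51.6
eef_pos: [0.6468, 0.1189, 0.0701]
tool_rot: [[1.0, 0.0, 0.001], [0.0, -1.0, -0.001], [0.001, 0.001, -1.0]]
ft_force: [-0.5, -3.9, 5.7]
finger_gap: -0.002
grasp_force: 2.8
time: 52.18
eef_pos: [0.548, 0.126, 0.1616]
tool_rot: [[1.0, 0.004, 0.0], [0.004, -1.0, 0.003], [0.0, -0.003, -1.0]]
ft_force: [-1.0, 0.9, -0.4]
finger_gap: -0.001
grasp_force: 0.0
blob 98 c [655.2 158.2] size [12.   2.4] axis -90.0 zmax 0.0722 px [269  37]
2569 [0.57470499 0.57992411 0.5844091 ]
52.2333 [0.54833213 0.12515424 0.16120841] [[1.0, 0.003, 0.0], [0.003, -1.0, 0.001], [0.0, -0.001, -1.0]] [ 0.7317945   0.01672493 -0.35359112] 0.0004917361766415084 0.0
```

View pics/w10c.png

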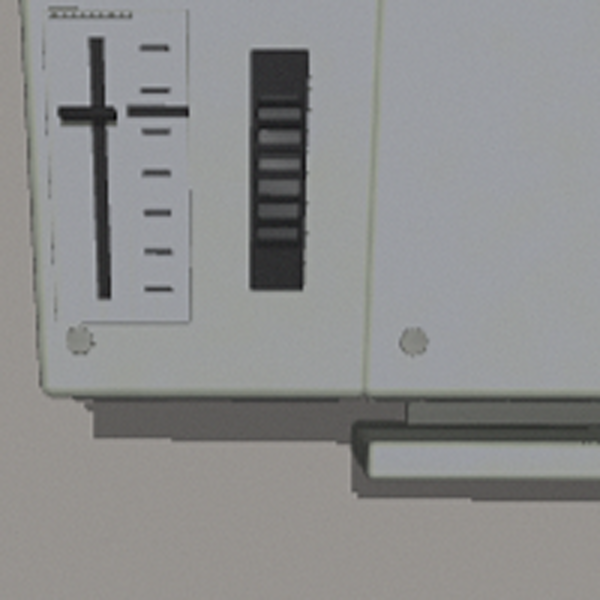

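```bash
python3 -c "
from rig import ctrl
print(ctrl.sign_off())"
```

```text
the job is handed in; nothing more can be done
None
```

The job is handed in after about 52 s of robot time; no verdict came back. All six sleeves lie flat in their own pockets, the tray is latched (about 12 mm back from its stop), and the wheel pointer reads about 1.74 rad. Both tubes were released inside the blue bin; I saw the first on its floor but didn't look at the second after dropping it. I didn't re-check the glue bottle, hex key or tape roll at the end, but the arm never worked against them.

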